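Card up the hotplate controller and start the heat

ROBOT

A 7-joint arm with a two-finger parallel gripper is mounted at the origin on the work surface. World frame = base frame: x ahead of the robot, y to its left, z up, the work surface at z = 0. Lengths are in m, angles in rad, forces in N, time in s.
With the tool pointing down it reaches from about 0.4 to 0.85 m from the base axis. Payload 10.4 kg.
Tool frame: the origin (TCP) lies at the very end of the fingers, on their centre line; the grasp point (between the pads) lies 19 mm behind it; x points along the fingers, z is the direction in which the jaws open and shut, and the axes are right-handed (so a half turn about x gives the same grasp; the last joint's range is limited). The gripper opens to 85 mm and grips with 20 to 120 N. Pads are 22 mm wide; open, the fingers measure 114 mm over their backs; the gripper's body (76 mm by 85 mm) begins 54 mm behind the grasp point. The pads swing forward as they close: fully open they stand 13 mm farther back than shut.
Start: joints at [-1.196, 0.332, -0.065, 1.46, 0.022, 1.35, -0.088], TCP at [0.242, 0.576, 0.231] pointing down, gripper open.
Joint ranges: [-2.6, 2.6], [-0.5, 2.12], [-1.47, 1.34], [0.16, 2.42], [-1.27, 4.41], [0.06, 2.06], [-2.6, 2.6]. Speed limits (rad/s): [2.22, 2.22, 2.79, 2.79, 3.14, 3.14, 3.14].

INTERFACE

Orientations are given as a unit quaternion [x, y, z, w].
In Python, from workcell import telemetry, viewer, manip, spot_in, mark_of gives the robot as it stands. The module is installed in compiled form; this text tells all that it offers.
- The arm moves only by the shell command python3 -m crank 'ROWS' [FORCE]. ROWS is JSON, a list of rows, each a list of 3 entries, a list of its own where there are three numbers: the closure, from 0 (fully open) to 1 (shut), then the shift along the world's x, y, z in cm, then the turn, a rotation vector about the world's x, y, z in rad. A call has 1 to 12 rows; each row shifts and turns the commanded pose from where the row before left it; what a row does not reach is not made up. A row lasts 1/12 s, in which the tool goes at most 41.7 mm and 7.16 degrees, less where a joint would pass 70% of its speed; a pose out of reach is approached as far as the arm can. A call with a gripper value outside its range is refused whole. The fingers move at their own pace and stop on an object; FORCE is the grip in N (left out, the last holds). Time passes only in rows, so rows that do not move let the fingers close. It gives the time, the measured TCP pose, the force and the opening at its end, in the units of the state.
- telemetry.get_obs(): the state, without advancing time (a new reading comes with each control period).
- viewer.camera(name): name is "scene" or "top" or "wrist"; returns a dict with "frame" (480x640x3 uint8, red, green, blue), "intrinsics" (3x3 intrinsics, pixels), "cam_to_world" (4x4, takes a point from camera to world coordinates). Camera axes: x right, y up, looking along -z (the intrinsics and any distortion apply to the point x, -y, -z); pixel columns grow to the right and rows downward; lengths in m; the calibration is good to about 2 mm. The wrist camera is an equidistant fisheye: a pixel r from the principal point sees the ray r / f radians off the axis. A picture is of the moment at which its call begins. There is no depth.
- manip.hand_in(): hands the job in, once; it reports no verdict.
Trained networks look in a picture, given as the dict that the camera call returned (one of the last four; its "shot" number tells which), for a name from the list of things; names that differ only in an ending like _2 or _b are one class to them, and where a whole thing is asked for, a point or a joint stands for the part that bears it (a point fixed in the world has none). Each returns a list of dicts, best first, with "conf" (0 to 1); they miss things now and then, are a little off and sometimes report something else, mostly with a low value. They report only what shows in the picture. A call takes as long as a camera call. They do not tell look-alikes from the thing itself.
- spot_in(thing, picture): "location" ([x, y, z] in m, in the coordinates of the camera as it stood for that picture, good to about 4 mm: the middle of the surface that is visible of it).
- mark_of(thing, picture): "location" ([x, y, z] in m, in the coordinates of the camera as it stood for that picture, good to about 4 mm: a listed point, or the origin of a listed thing).
The state is a dict: "clock": time; "joint_pos": joint angles; "joint_velocities": joint speeds; "tau": joint torques, N m; "position": TCP position; "ee_rot": TCP orientation; "ft_force": force on the tool from outside, world axes, zero at the start; "torque": the same for the moment, N m; "grip_width": opening from 0.0 (shut) to 1.0 (fully open).
Only numpy, scipy, OpenCV 4.12 (cv2) and the standard library are available. Lean on these libraries where they do the work, as an engineer would, in place of code of your own. Each camera call takes 0.05 s, during which the arm holds its last target. There are 200 camera calls.

TASK

Get the hotplate ready to run: slide every circuit board lying on the bench into a free bay of the controller rack, contact edge first along its two guides (first swing open any lever in its way), and then swing both of that bay's ejector levers fully inward so that the board is locked fully home (any free bay will do). Slide the covered pot from the waiting ring to the middle of the heating zone without tipping it or lifting it off the plate. When all that is done, press the start button fully down and let it go, and leave the jar, the beaker and the tip box where they are.

Things in the scene. Friction and masses are not known exactly. Their poses are not given: they have to be found in the camera images.
- board1_grip (a point): Identical circuit boards (None if absent), flat on the bench, 0.14 kg: green plate 90 x 60 x 4 mm with an upright aluminium heat-sink block, 36 (x) x 20 (y) x 40 mm tall, to hold it by. Point: the block's centre, 24 mm above the board's underside. x: to the edge with brass contacts, 33 mm away (plain edge 57 mm away in -x); y: edges at +-30 mm; z up.
- board2_grip (a point): Identical circuit boards (None if absent), flat on the bench, 0.14 kg: green plate 90 x 60 x 4 mm with an upright aluminium heat-sink block, 36 (x) x 20 (y) x 40 mm tall, to hold it by. Point: the block's centre, 24 mm above the board's underside. x: to the edge with brass contacts, 33 mm away (plain edge 57 mm away in -x); y: edges at +-30 mm; z up.
- board3_grip (a point): Identical circuit boards (None if absent), flat on the bench, 0.14 kg: green plate 90 x 60 x 4 mm with an upright aluminium heat-sink block, 36 (x) x 20 (y) x 40 mm tall, to hold it by. Point: the block's centre, 24 mm above the board's underside. x: to the edge with brass contacts, 33 mm away (plain edge 57 mm away in -x); y: edges at +-30 mm; z up.
- bay1 (a point): Bay 1 (right, seen from the robot) of the fixed rack. Point: where a board's block centre is when home, 34 mm above the bench. x: the way boards slide in; y left; z up. In each bay's frame: flat floor from x = -106 mm on, 10 mm above the bench, on which boards slide; bays 104 mm apart; rear housing 60 mm tall from x = +50 mm. Open from above and in front.
- bay2 (a point): Bay 2 (middle, seen from the robot) of the fixed rack. Point: where a board's block centre is when home, 34 mm above the bench. x: the way boards slide in; y left; z up. White guides from x = -49 to +27 mm: 62.5 mm between walls, flared mouth; lips overhang the board's edges by 4 mm, 7 mm above the floor, tops 20 mm above the bench. Lay the board in front (block at x = -90 mm), slide it in.
- bay3 (a point): Bay 3 (left, seen from the robot) of the fixed rack. Point: where a board's block centre is when home, 34 mm above the bench. x: the way boards slide in; y left; z up. A spring-loaded socket in each bay meets the contact edge 6 mm short of home and pushes back with 2 to 5 N: a board let go rests 6 mm out, and the levers then push it home and keep it there.
- lever1L (a joint): Left ejector lever of bay 1, on an upright pin at x = -61, y = +42 mm in the bay's frame. 0: open, points to -x (over 0.15 it is in a board's way); 1.571 (stop): closed, points inward behind the board's plain edge; the last 0.5 rad seat the board. Stays put (0.12 N m). Bar 8 mm wide, 11-19 mm above the bench; on it, 26 mm from the pin, a black post (turns freely) to push or pinch, 12 mm thick, 19-57 mm up.
- lever1R (a joint): Right ejector lever of bay 1, on an upright pin at x = -61, y = -42 mm in the bay's frame. 0: open, points to -x (over 0.15 it is in a board's way); 1.571 (stop): closed, points inward behind the board's plain edge; the last 0.5 rad seat the board. Stays put (0.12 N m). Bar 8 mm wide, 11-19 mm above the bench; on it, 26 mm from the pin, a black post (turns freely) to push or pinch, 12 mm thick, 19-57 mm up.
- lever2L (a joint): Left ejector lever of bay 2, on an upright pin at x = -61, y = +42 mm in the bay's frame. 0: open, points to -x (over 0.15 it is in a board's way); 1.571 (stop): closed, points inward behind the board's plain edge; the last 0.5 rad seat the board. Stays put (0.12 N m). Bar 8 mm wide, 11-19 mm above the bench; on it, 26 mm from the pin, a black post (turns freely) to push or pinch, 12 mm thick, 19-57 mm up.
- lever2R (a joint): Right ejector lever of bay 2, on an upright pin at x = -61, y = -42 mm in the bay's frame. 0: open, points to -x (over 0.15 it is in a board's way); 1.571 (stop): closed, points inward behind the board's plain edge; the last 0.5 rad seat the board. Stays put (0.12 N m). Bar 8 mm wide, 11-19 mm above the bench; on it, 26 mm from the pin, a black post (turns freely) to push or pinch, 12 mm thick, 19-57 mm up.
- lever3L (a joint): Left ejector lever of bay 3, on an upright pin at x = -61, y = +42 mm in the bay's frame. 0: open, points to -x (over 0.15 it is in a board's way); 1.571 (stop): closed, points inward behind the board's plain edge; the last 0.5 rad seat the board. Stays put (0.12 N m). Bar 8 mm wide, 11-19 mm above the bench; on it, 26 mm from the pin, a black post (turns freely) to push or pinch, 12 mm thick, 19-57 mm up.
- lever3R (a joint): Right ejector lever of bay 3, on an upright pin at x = -61, y = -42 mm in the bay's frame. 0: open, points to -x (over 0.15 it is in a board's way); 1.571 (stop): closed, points inward behind the board's plain edge; the last 0.5 rad seat the board. Stays put (0.12 N m). Bar 8 mm wide, 11-19 mm above the bench; on it, 26 mm from the pin, a black post (turns freely) to push or pinch, 12 mm thick, 19-57 mm up.
- pot_grip (a point): Covered stainless pot, 0.55 kg, shallow, 104 mm across, 46 mm tall to its lid; on the lid stands an upright black bar handle, 44 mm long (x), 14 mm wide (y), 30 mm tall. This point is the handle's centre on the pot's axis, 61 mm above the pot's underside (101 mm above the bench when the pot stands on the hotplate); z up. It starts on the waiting ring.
- heat: Heating zone of the hotplate: dark disc with concentric rings, 128 mm across, flat on the plate; origin at its centre, on the plate's top, 40 mm above the bench. The hotplate is fixed, 230 x 340 mm; its smooth flat top is level between both places.
- wait: Waiting place of the hotplate: a single thin ring outline, 122 mm across, flat on the plate; origin at its centre. 150 mm from the heating zone; which of the two lies to the left varies.
- start (a joint): Start button's travel: 0 up, 0.006 m fully down, springs back; 4 N to push it down. It moves straight down.
- start_top (a point): Centre of the top of the start button, a round grey button 28 mm across in a black housing on the hotplate's top near its robot-side edge.
- jar: Amber screw-cap jar, 56 mm across, 85 mm tall, a bystander; origin under its centre.
- beaker: Small clear beaker, 60 mm across, 75 mm tall, a bystander; origin under its centre.
- tipbox: Closed grey pipette-tip box, 60 x 100 x 50 mm, a bystander; origin under its centre.
Mind the look-alikes: they are no part of the job. Leave any brown or orange look-alike of the part that bears pot_grip alone.

How it is judged:
On the way, in this order (a step that is already met when the one before it is completed fails the run):
1. every board present is home in a bay with both of its levers closed, and the pot stands on the heating zone (((distance between board1_grip and bay1 below 0.005 m and angle between the x axis of board1_grip and the x axis of bay1, either way round below 0.06 rad and value of joint each of lever1L, lever1R above 1.42 rad) or (distance between board1_grip and bay2 below 0.005 m and angle between the x axis of board1_grip and the x axis of bay2, either way round below 0.06 rad and value of joint each of lever2L, lever2R above 1.42 rad) or (distance between board1_grip and bay3 below 0.005 m and angle between the x axis of board1_grip and the x axis of bay3, either way round below 0.06 rad and value of joint each of lever3L, lever3R above 1.42 rad)) and ((distance between board2_grip and bay1 below 0.005 m and angle between the x axis of board2_grip and the x axis of bay1, either way round below 0.06 rad and value of joint each of lever1L, lever1R above 1.42 rad) or (distance between board2_grip and bay2 below 0.005 m and angle between the x axis of board2_grip and the x axis of bay2, either way round below 0.06 rad and value of joint each of lever2L, lever2R above 1.42 rad) or (distance between board2_grip and bay3 below 0.005 m and angle between the x axis of board2_grip and the x axis of bay3, either way round below 0.06 rad and value of joint each of lever3L, lever3R above 1.42 rad)) and ((distance between board3_grip and bay1 below 0.005 m and angle between the x axis of board3_grip and the x axis of bay1, either way round below 0.06 rad and value of joint each of lever1L, lever1R above 1.42 rad) or (distance between board3_grip and bay2 below 0.005 m and angle between the x axis of board3_grip and the x axis of bay2, either way round below 0.06 rad and value of joint each of lever2L, lever2R above 1.42 rad) or (distance between board3_grip and bay3 below 0.005 m and angle between the x axis of board3_grip and the x axis of bay3, either way round below 0.06 rad and value of joint each of lever3L, lever3R above 1.42 rad)) and horizontal distance between pot_grip and heat below 0.012 m and angle between pot_grip's own z axis and vertical below 0.05 rad and height (world z) of pot_grip below 0.105 m), for 0.2 s.
2. the start button is pressed down (value of joint start above 0.0045 m), for 0.05 s.
At the end, for the whole second after the job is handed in: Each board present: block centre within 5 mm of a bay's point, within 0.06 rad, contacts to the back, that bay's levers past 1.42 rad; pot upright, at rest on the plate, within 12 mm of the heating zone's centre; start button up again after a press beyond 4.5 mm (all of step 1 and value of joint start below 0.002 m and linear speed of pot below 0.02 m/s); the robot touches nothing.
It fails at once if the pot is lifted off the plate by more than 10 mm (height (world z) of pot_grip above 0.111 m).
It fails at once if the pot is tipped (angle between pot_grip's own z axis and vertical above 0.3 rad).
It fails at once if the jar is moved by more than 3 cm or knocked over (distance of jar from where it was at the start of the episode above 0.03 m or angle between jar's own z axis and vertical above 0.5 rad).
It fails at once if the beaker is moved by more than 3 cm or knocked over (distance of beaker from where it was at the start of the episode above 0.03 m or angle between beaker's own z axis and vertical above 0.5 rad).
It fails at once if the tipbox is moved by more than 3 cm or knocked over (distance of tipbox from where it was at the start of the episode above 0.03 m or angle between tipbox's own z axis and vertical above 0.5 rad).
Of board1, board2, board3 only 2 to 3 are there at a start; the rules pass over those that are not, and their reading is None.
At some moment in a run one of board1, board2, board3, pot may be knocked a few centimetres aside while the robot is not near it.
Once in a run the grip may slacken for a moment while it holds something.
It also fails if it takes over 210 s, if anything falls off the work surface, if the arm or the gripper's body presses on something with over 40 N, if the wrist force passes 120 N, or if a joint passes its speed limit or range.

## Working session

There is one attempt and no reset: what is moved stays moved. The work goes in short steps, Python scripts to look and compute and a shell command to move; the robot and the scene stay as the last step left them, time stands still between calls to the robot, and variables do not carry over. Pictures are saved under pics/ and viewed, about 12 in all and at most 16, crops included, and the job is handed in when it is done.

```bash
mkdir -p pics
cat > h.py <<'E'
import numpy as np, cv2
from workcell import telemetry, viewer, manip, spot_in, mark_of
from scipy.spatial.transform import Rotation as R
def shot(n,save=None):
    p=viewer.camera(n)
    if save: cv2.imwrite('pics/'+save,p['frame'][:,:,::-1])
    return p
def w(p,l):
    return (np.array(p['cam_to_world'])@np.r_[l,1])[:3]
def find(p,t,f=mark_of,mc=0.3):
    return [(np.round(w(p,d['location']),4).tolist(),round(d['conf'],2)) for d in f(t,p) if d['conf']>mc]
def pix(p,X):
    T=np.linalg.inv(np.array(p['cam_to_world'])); c=(T@np.r_[X,1])[:3]; K=np.array(p['intrinsics'])
    return K[0,0]*c[0]/-c[2]+K[0,2], K[1,1]*-c[1]/-c[2]+K[1,2]
def ray(p,u,v,z,fish=False):
    K=np.array(p['intrinsics']);T=np.array(p['cam_to_world'])
    x=(u-K[0,2])/K[0,0];y=(v-K[1,2])/K[1,1]
    if fish:
        r=np.hypot(x,y); s=np.tan(r)/r if r>1e-9 else 1; x*=s;y*=s
    d=T[:3,:3]@np.array([x,-y,-1]);o=T[:3,3]
    return o+d*(z-o[2])/d[2]
E
cat > a.py <<'E'
from h import *
print({k:np.round(v,3) for k,v in telemetry.get_obs().items()})
for n in ['top','scene']:
    p=shot(n,n+'0.png'); print(n,np.round(p['cam_to_world'],3).tolist(),np.round(p['intrinsics'],1).tolist())
    for t in ['board1_grip','bay1','bay2','bay3','pot_grip','heat','wait','start_top','jar','beaker','tipbox','lever1L']:
        print(t,find(p,t))
E
python3 a.py
```

```text
{'clock': np.float64(0.0), 'joint_pos': array([-1.196,  0.333, -0.065,  1.461,  0.022,  1.35 , -0.089]), 'joint_velocities': array([ 0.001, -0.001,  0.   ,  0.002, -0.001,  0.   , -0.001]), 'tau': array([ 1.0000e-03, -6.2544e+01,  5.0000e-02, -3.9161e+01,  1.6000e-02,
        1.0000e-02,  0.0000e+00]), 'position': array([0.242, 0.576, 0.231]), 'ee_rot': array([-0.392,  0.589,  0.391,  0.589]), 'ft_force': array([0.113, 0.371, 0.89 ]), 'torque': array([-0.012, -0.016,  0.02 ]), 'grip_width': np.float64(1.003)}
top [[0.011, 0.993, -0.121, 0.353], [-1.0, 0.011, 0.001, -0.026], [0.002, 0.121, 0.993, 1.412], [0.0, 0.0, 0.0, 1.0]] [[495.8, 0.0, 320.6], [0.0, 495.8, 244.7], [0.0, 0.0, 1.0]]
board1_grip [([0.4312, 0.3704, 0.0285], 0.74)]
bay1 [([0.6414, 0.0736, 0.0329], 0.87), ([0.6385, 0.1736, 0.0317], 0.81)]
bay2 [([0.6414, 0.0736, 0.0329], 0.87), ([0.6385, 0.1736, 0.0317], 0.81)]
bay3 [([0.6414, 0.0736, 0.0329], 0.87), ([0.6385, 0.1736, 0.0317], 0.81)]
pot_grip [([0.3052, -0.1901, 0.0602], 0.92), ([0.2648, -0.497, 0.0597], 0.88), ([0.2051, -0.3374, 0.0645], 0.81), ([0.7401, -0.2888, 0.064
[... 158 characters left out ...]
.0626], 0.46)]
jar [([0.7868, -0.1225, 0.0047], 0.81), ([0.6402, 0.0725, 0.0319], 0.62), ([0.7865, 0.0806, 0.0016], 0.58)]
beaker [([0.6715, 0.4167, -0.001], 0.72)]
tipbox [([0.7882, 0.0841, 0.0004], 0.72), ([0.538, -0.2757, 0.1016], 0.46)]Traceback (most recent call last):
  File "a.py", line 6, in <module>
    print(t,find(p,t))
            ~~~~^^^^^
  File "h.py", line 11, in find
    return [(np.round(w(p,d['location']),4).tolist(),round(d['conf'],2)) for d in f(t,p) if d['conf']>mc]
                                                                                  ~^^^^^
ValueError: it knows: bay, beaker, board1_grip, board2_grip, board3_grip, heat, jar, pot_grip, start_top, tipbox, wait
```

```bash
cat > b.py <<'E'
from h import *
p=shot('scene','scene0.png')
for t in ['board1_grip','board2_grip','board3_grip','bay1','pot_grip','heat','start_top']: print(t,find(p,t))
p=shot('top','top1.png')
for t in ['board1_grip','board2_grip','board3_grip']: print(t,find(p,t),find(p,t,spot_in))
E
python3 b.py
```

```text
board1_grip [([0.6441, -0.0283, 0.0299], 0.37)]
board2_grip [([0.438, 0.0141, 0.0254], 0.61)]
board3_grip [([0.4389, 0.3753, 0.0245], 0.92), ([0.786, -0.12, -0.0015], 0.72)]
bay1 [([0.6381, 0.0726, 0.0337], 0.76), ([0.6417, 0.1779, 0.0322], 0.61), ([0.6443, -0.0298, 0.0288], 0.56)]
pot_grip [([0.31, -0.187, 0.0637], 0.89), ([0.7419, -0.2864, 0.0598], 0.86), ([0.2054, -0.3353, 0.0616], 0.71), ([0.2632, -0.4969, 0.0587], 0.68), ([0.5343, -0.2736, 0.1021], 0.66)]
heat [([0.538, -0.4237, 0.0424], 0.75)]
start_top [([0.5363, -0.4227, 0.0434], 0.54), ([0.4277, -0.3455, 0.0614], 0.4)]
board1_grip [] []
board2_grip [([0.4335, 0.0154, 0.0256], 0.61)] [([0.4219, 0.0092, 0.004], 0.58)]
board3_grip [([0.432, 0.3689, 0.0272], 0.84)] [([0.4155, 0.3656, 0.0073], 0.69)]
```

View pics/top0.png

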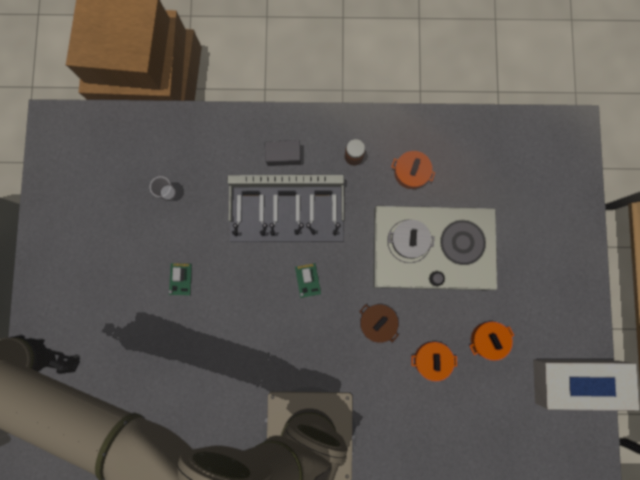

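View pics/scene0.png

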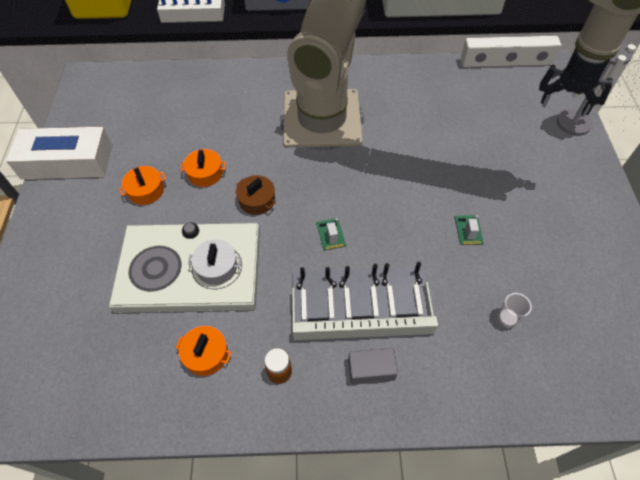

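Two boards on the bench: top-view (308,279) and (180,278), with all three bays empty. The steel pot is at (411,240), the heating zone at (463,242), and the orange and brown pots are decoys. I'll zoom in on the rack and boards next.

Run:
```python
from h import *
a=cv2.imread('pics/top1.png')
c=cv2.resize(a[165:250,215:355],(800,486),interpolation=cv2.INTER_CUBIC)
b1=cv2.resize(a[260:300,290:330],(300,300),interpolation=cv2.INTER_CUBIC)
b2=cv2.resize(a[260:300,160:200],(300,300),interpolation=cv2.INTER_CUBIC)
o=np.zeros((600,800,3),np.uint8); o[:420]=cv2.resize(c,(800,420)) ; 
cv2.imwrite('pics/c1.png',cv2.resize(c,(800,486)))
s=cv2.imread('pics/scene0.png')
cs=cv2.resize(s[255:345,280:445],(800,436),interpolation=cv2.INTER_CUBIC)
cv2.imwrite('pics/c2.png',cs)
o=np.zeros((600,800,3),np.uint8);o[:300,:300]=b1;o[:300,310:610]=b2
cv2.imwrite('pics/c3.png',o[:300,:610])
```

```text
(no output)
```

View pics/c1.png

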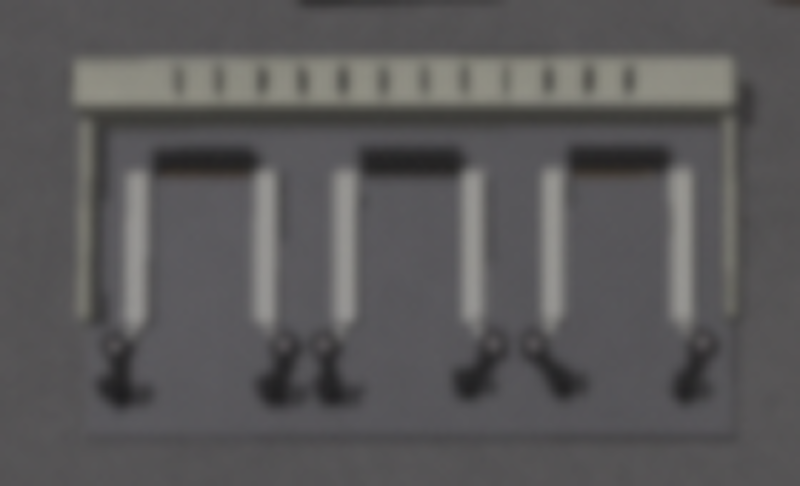

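View pics/c3.png

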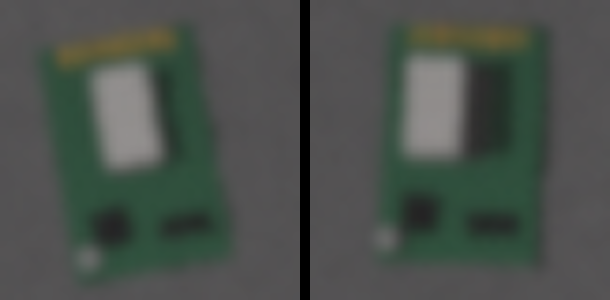

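Run:
```python
from h import *
p=shot('top'); a=p['frame']
for n,g in dict(b3=[(137,265)],b2=[(345,473)],b1=[(553,681)]).items():
    for yv in (175,315):
        u=[215+x/5.714 for x in g[0]]; v=165+yv/5.718
        P=[ray(p,x,v,0.02) for x in u]; print(n,yv,np.round((P[0]+P[1])/2,4),np.round(P[0][1]-P[1][1],4))
print('front floor',[np.round(ray(p,215+x/5.714,165+437/5.718,0.01),4).tolist() for x in(85,735)])
print('pins',[np.round(ray(p,215+x/5.714,165+y/5.718,0.02),4).tolist() for x,y in((115,345),(285,345),(323,345),(493,345),(533,345),(705,345))])
print('posts',[np.round(ray(p,215+x/5.714,165+y/5.718,0.05),4).tolist() for x,y in((120,388),(278,388),(332,388),(475,383),(567,385),(690,388))])
hsv=cv2.cvtColor(a,cv2.COLOR_RGB2HSV)
m=cv2.inRange(hsv,(45,70,20),(85,255,255)); m=cv2.morphologyEx(m,cv2.MORPH_CLOSE,np.ones((7,7)))
for c in cv2.findContours(m,0,2)[0]:
    if cv2.contourArea(c)>100:
        q=[ray(p,*x,0.004) for x in cv2.boxPoints(cv2.minAreaRect(c))]; print(np.round(np.mean(q,0),4),[np.round([np.linalg.norm(q[i]-q[i-1]),np.arctan2(*(q[i]-q[i-1])[1::-1])],3).tolist() for i in range(4)])
o=telemetry.get_obs();print(np.round(R.from_quat(o['ee_rot']).as_matrix(),3).tolist())
```

```text
b3 175 [0.662  0.1758 0.02  ] 0.0641
b3 315 [0.591  0.1738 0.02  ] 0.0637
b2 175 [0.6632 0.0716 0.02  ] 0.0641
b2 315 [0.5922 0.0703 0.02  ] 0.0637
b1 175 [ 0.6644 -0.0326  0.02  ] 0.0641
b1 315 [ 0.5933 -0.0333  0.02  ] 0.0637
front floor [[0.5304, 0.2313, 0.01], [0.5341, -0.0929, 0.01]]
pins [[0.5754, 0.2161, 0.02], [0.5764, 0.1316, 0.02], [0.5766, 0.1127, 0.02], [0.5775, 0.0282, 0.02], [0.5778, 0.0083, 0.02], [0.5787, -0.0772, 0.02]]
posts [[0.5495, 0.2078, 0.05], [0.5504, 0.1311, 0.05], [0.5507, 0.1049, 0.05], [0.5539, 0.0355, 0.05], [0.5535, -0.0092, 0.05], [0.5527, -0.069, 0.05]]
[0.4217 0.008  0.004 ] [[0.082, 0.196], [0.056, -1.379], [0.082, -2.95], [0.056, 1.761]]
[0.421  0.3702 0.004 ] [[0.082, 0.048], [0.057, -1.56], [0.082, -3.099], [0.056, 1.582]]
[[0.0, -0.922, 0.387], [0.0, 0.387, 0.922], [-1.0, 0.0, 0.0]]
```

```bash
python3 -m crank '[[0,[2.2,-3.4,0],[0,0,0.04]],[0,[2.2,-3.4,0],[0,0,0.04]],[0,[2.2,-3.4,0],[0,0,0.04]],[0,[2.2,-3.4,0],[0,0,0.04]],[0,[2.2,-3.4,0],[0,0,0.04]],[0,[2.2,-3.4,0],[0,0,0.04]],[0,[2.2,-3.4,0],[0,0,0.04]],[0,[2.2,-3.4,0],[0,0,0.04]],[0,[2.2,-3.4,0],[0,0,0.04]],[0,[2.2,-3.4,0],[0,0,0.04]],[0,[2.2,-3.4,0],[0,0,0.01]],[0,[1.4,-3.4,0],[0,0,0]]]'
python3 - <<'E'
from h import *
p=shot('wrist','w1.png'); o=telemetry.get_obs()
print(o['clock'],o['position'],np.round(p['cam_to_world'],3).tolist(),np.round(p['intrinsics'],1).tolist(),np.round(R.from_quat(o['ee_rot']).as_matrix()[:,2],3))
for t in ['bay1','board1_grip']: print(find(p,t))
E
```

```text
clock: 2.4
position: [0.4995, 0.166, 0.2316]
ee_rot: [0.503, -0.497, -0.503, -0.497]
ft_force: [1.4, -0.1, -0.2]
grip_width: 1.0
2.45 [0.50197885 0.15795922 0.23169079] [[-0.012, -0.951, -0.308, 0.42], [1.0, -0.012, -0.003, 0.164], [-0.001, -0.308, 0.951, 0.376], [0.0, 0.0, 0.0, 1.0]] [[371.6, 0.0, 320.5], [0.0, 371.6, 239.3], [0.0, 0.0, 1.0]] [-0.003  1.    -0.003]
[([0.6395, 0.0692, 0.0354], 0.95), ([0.6394, -0.0311, 0.0363], 0.73), ([0.637, 0.1782, 0.0329], 0.7), ([0.4337, 0.0121, 0.0274], 0.31)]
[([0.4372, 0.3695, 0.023], 0.7)]
```

View pics/w1.png

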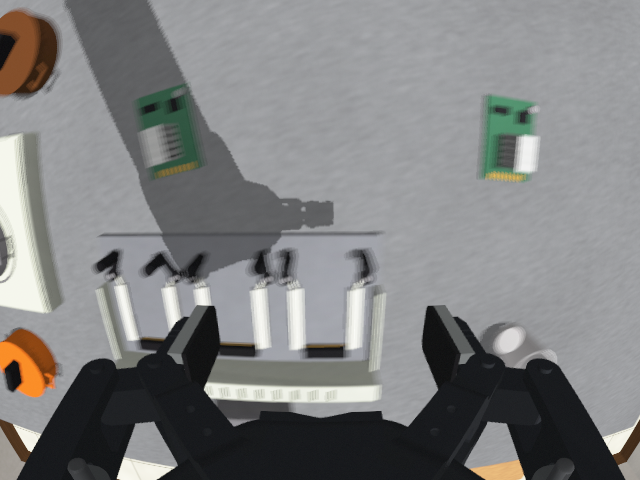

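The picture shows the boards at (168,133) and (511,137), and the six levers along row ~265. It's slightly blurred by motion, so I'll take a still crop.

```bash
python3 -m crank '[[0,[0,0,0],[0,0,0]],[0,[0,0,0],[0,0,0]]]'
python3 - <<'E'
from h import *
p=shot('wrist','w2.png'); o=telemetry.get_obs(); print(o['position'])
np.savez('w2.npz',K=p['intrinsics'],T=p['cam_to_world'])
a=p['frame'][:,:,::-1][235:355,90:400]; cv2.imwrite('pics/w2c.png',cv2.resize(a,(800,310),interpolation=cv2.INTER_CUBIC))
E
```

```text
clock: 2.72
position: [0.4975, 0.1697, 0.2313]
ee_rot: [-0.503, 0.496, 0.504, 0.496]
ft_force: [0.3, 0.3, 0.4]
grip_width: 1.003
[0.49751328 0.16976805 0.23132492]
```

View pics/w2c.png

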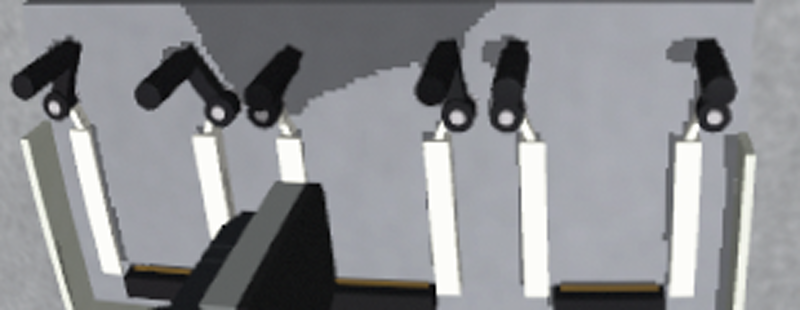

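Run:
```python
from h import *
d=np.load('w2.npz');p={'intrinsics':d['K'],'cam_to_world':d['T']}
f=lambda c,z:ray(p,90+c[0]*310/800,235+c[1]*120/310,z,True)
for n,pin,b,t in[('3L',(713,117),(707,45),(722,95)),('3R',(507,118),(515,45),(507,92)),('2L',(458,117),(452,45),(432,98)),('2R',(265,115),(293,53),(258,102))]:
    P=f(pin,.022);B=f(b,.02);T=f(t,.057);print(n,P.round(4),B.round(4),T.round(4))
```

```text
3L [0.577  0.2175 0.022 ] [0.5467 0.2136 0.02  ] [0.5526 0.2153 0.057 ]
3R [0.5785 0.1341 0.022 ] [0.5477 0.1376 0.02  ] [0.5524 0.1376 0.057 ]
2L [0.5785 0.114  0.022 ] [0.5482 0.1125 0.02  ] [0.5554 0.11   0.057 ]
2R [0.5804 0.031  0.022 ] [0.553  0.0458 0.02  ] [0.5591 0.0423 0.057 ]
```

```bash
python3 -m crank '[[1,[1.1,0.1,-1],[0,0,0]],[1,[1.1,0.1,-1],[0,0,0]],[1,[1.1,0.1,-1],[0,0,0]],[1,[1.1,0.1,-1],[0,0,0]],[1,[1,0.1,-2],[0,0,0]],[1,[0,0,-3],[0,0,0]],[1,[0,0,-3],[0,0,0]],[1,[0,0,-3],[0,0,0]],[1,[0,0,-3],[0,0,0]],[1,[0,0,-1.5],[0,0,0]],[1,[0,0,0],[0,0,0]],[1,[0,0,0],[0,0,0]]]' 30
python3 -m crank '[[1,[0,0.4,0],[0,0,0]],[1,[0,0.4,0],[0,0,0]],[1,[0,0.4,0],[0,0,0]],[1,[0,0.4,0],[0,0,0]],[1,[0,0.3,0],[0,0,0]],[1,[0,0,0],[0,0,0]]]'
```

```text
clock: 3.77
position: [0.5514, 0.1742, 0.0361]
ee_rot: [-0.503, 0.497, 0.504, 0.496]
ft_force: [0.1, -1.2, 0.7]
grip_width: -0.002
clock: 4.27
position: [0.5521, 0.1935, 0.0367]
ee_rot: [-0.503, 0.496, 0.503, 0.497]
ft_force: [0.5, -0.3, 0.1]
grip_width: 0.0
```

```bash
for i in 1 2; do python3 -m crank '[[1,[0,0.2,0],[0,0,0]],[1,[0,0,0],[0,0,0]],[1,[0,0,0],[0,0,0]]]'|egrep 'pos|ft'; done
python3 -m crank '[[1,[0,0.2,0],[0,0,0]],[1,[0,0,0],[0,0,0]],[1,[0,0,0],[0,0,0]]]'|egrep 'pos|ft'
```

```text
position: [0.5521, 0.1941, 0.0363]
ft_force: [-0.5, 0.4, 0.2]
position: [0.5521, 0.1959, 0.0363]
ft_force: [-0.1, -1.1, -0.2]
position: [0.5522, 0.1975, 0.0363]
ft_force: [-0.6, -3.6, 0.3]
```

```bash
for i in 1 2; do python3 -m crank '[[1,[0,0.15,0],[0,0,0]],[1,[0,0,0],[0,0,0]],[1,[0,0,0],[0,0,0]]]'|egrep 'pos|ft'; done
python3 -m crank '[[1,[0,0.15,0],[0,0,0]],[1,[0,0,0],[0,0,0]],[1,[0,0,0],[0,0,0]]]'|egrep 'pos|ft'
```

```text
position: [0.5522, 0.1993, 0.0363]
ft_force: [-0.1, -4.9, 0.7]
position: [0.5523, 0.1997, 0.0363]
ft_force: [0.2, -8.4, 2.2]
position: [0.5524, 0.2001, 0.0363]
ft_force: [0.3, -12.0, 2.3]
```

```bash
python3 -m crank '[[1,[0,-1,0],[0,0,0]],[1,[0,-1,0],[0,0,0]],[1,[0,-1,0],[0,0,0]],[1,[0,-1,0],[0,0,0]],[1,[0,-0.4,0],[0,0,0]],[1,[0,-0.3,0],[0,0,0]],[1,[0,0,0],[0,0,0]],[1,[0,0,0],[0,0,0]]]'|egrep 'pos|ft'
for i in 1 2; do python3 -m crank '[[1,[0,-0.15,0],[0,0,0]],[1,[0,0,0],[0,0,0]],[1,[0,0,0],[0,0,0]]]'|egrep 'pos|ft'; done
python3 -m crank '[[1,[0,-0.15,0],[0,0,0]],[1,[0,0,0],[0,0,0]],[1,[0,0,0],[0,0,0]]]'|egrep 'pos|ft'
```

```text
position: [0.5521, 0.1562, 0.0364]
ft_force: [-0.0, 0.9, 0.1]
position: [0.5521, 0.1551, 0.0364]
ft_force: [-0.2, 5.5, 0.5]
position: [0.5521, 0.1534, 0.0364]
ft_force: [-0.6, 4.2, -0.6]
position: [0.5521, 0.153, 0.0365]
ft_force: [0.1, 8.8, -0.3]
```

```bash
python3 -m crank '[[1,[0,0.4,0],[0,0,0]],[1,[0,0,3],[0,0,0]],[1,[0,-2.7,1],[0,0,0]],[1,[0.1,-2.8,0],[0,0,0]],[1,[0,-2.8,-1],[0,0,0]],[1,[0,0,-3],[0,0,0]],[1,[0,0.9,0],[0,0,0]],[1,[0,0.9,0],[0,0,0]],[1,[0,0.3,0],[0,0,0]],[1,[0,0.2,0],[0,0,0]],[1,[0,0,0],[0,0,0]]]'|egrep 'pos|ft'
for i in 1 2; do python3 -m crank '[[1,[0,0.15,0],[0,0,0]],[1,[0,0,0],[0,0,0]],[1,[0,0,0],[0,0,0]]]'|egrep 'pos|ft'; done
```

```text
position: [0.5531, 0.0952, 0.0368]
ft_force: [-0.9, -4.8, -2.1]
position: [0.5533, 0.0956, 0.0369]
ft_force: [-0.2, -8.0, -2.8]
position: [0.5534, 0.096, 0.0369]
ft_force: [0.5, -11.2, -3.5]
```

```bash
python3 -m crank '[[1,[0,-1,0],[0,0,0]],[1,[0,-1,0],[0,0,0]],[1,[0,-1,0],[0,0,0]],[1,[0,-0.5,0],[0,0,0]],[1,[0,-0.5,0],[0,0,0]],[1,[0,-0.4,0],[0,0,0]],[1,[0,-0.3,0],[0,0,0]],[1,[0,0,0],[0,0,0]],[1,[0,0,0],[0,0,0]]]'|egrep 'pos|ft'
for i in 1 2; do python3 -m crank '[[1,[0,-0.15,0],[0,0,0]],[1,[0,0,0],[0,0,0]],[1,[0,0,0],[0,0,0]]]'|egrep 'pos|ft'; done
```

```text
position: [0.5535, 0.0521, 0.0368]
ft_force: [0.1, 2.9, 3.7]
position: [0.5534, 0.0502, 0.0365]
ft_force: [0.0, 4.5, 4.4]
position: [0.5533, 0.0492, 0.0365]
ft_force: [-0.4, 7.1, 4.1]
```

```bash
python3 -m crank '[[1,[0,0.5,0],[0,0,0]],[1,[0,0,3],[0,0,0]],[0.2,[0,0,3],[0,0,0]],[0,[-2.4,-0.8,2],[0,0,0.04]],[0,[-2.4,-0.8,2],[0,0,0.04]],[0,[-2.4,-0.8,1],[0,0,0.04]],[0,[-2.4,-0.8,0],[0,0,0.04]],[0,[-2.4,-0.8,0],[0,0,0.04]],[0,[0,0,0],[0,0,0]],[0,[0,0,0],[0,0,0]],[0,[0,0,0],[0,0,0]]]'
python3 - <<'E'
from h import *
p=shot('wrist','w3.png'); o=telemetry.get_obs(); print(o['position'],np.round(R.from_quat(o['ee_rot']).as_matrix()[:,2],3))
print(find(p,'board1_grip'))
t=shot('top'); print(find(t,'board1_grip'),find(t,'board2_grip'),find(t,'pot_grip'))
E
```

```text
clock: 10.77
position: [0.4334, 0.013, 0.1463]
ee_rot: [0.55, -0.445, -0.55, -0.444]
ft_force: [0.6, -0.9, 0.5]
grip_width: 0.997
[0.43362093 0.01316374 0.14625965] [-0.21   0.978 -0.   ]
[]
[] [] [([0.7388, -0.284, 0.0637], 0.92), ([0.2036, -0.3363, 0.0622], 0.89), ([0.2628, -0.4957, 0.0627], 0.86), ([0.3055, -0.1892, 0.0605], 0.78), ([0.5391, -0.2781, 0.1039], 0.63)]
```

View pics/w3.png

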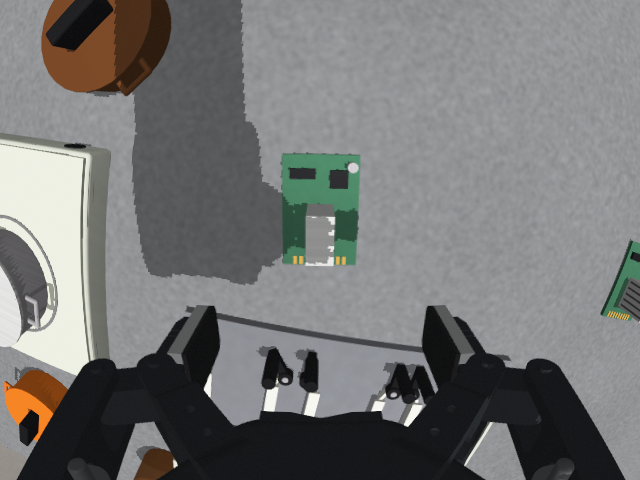

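The board is upright in the picture, with corners (282,154), (360,155), (356,264) and (284,264). The yaw matches the tool, so next I'll compute the offset.

Run:
```python
from h import *
p=shot('wrist')
q=np.array([ray(p,*c,0.004,True) for c in((282,154),(360,155),(356,265),(284,265))]); print(q.round(4))
pl=(q[0]+q[1])/2; ct=(q[2]+q[3])/2; d=ct-pl; L=np.linalg.norm(d); print(L,np.arctan2(d[1],d[0]), ct-d/L*0.033, pl+d/L*.057, np.linalg.norm(q[0]-q[1]),np.linalg.norm(q[2]-q[3]))
o=telemetry.get_obs(); print(o['position'])
```

```text
[[ 0.3853 -0.0286  0.004 ]
 [ 0.3734  0.0302  0.004 ]
 [ 0.4621  0.0484  0.004 ]
 [ 0.4748 -0.0101  0.004 ]]
0.09095543709607458 0.2031405089007561 [0.43612401 0.01249227 0.004     ] [0.43518821 0.01229951 0.004     ] 0.05998024983404714 0.0598756084549551
[0.43330035 0.01325142 0.14613987]
```

```bash
python3 -m crank '[[0,[0.24,-0.08,-3],[0,0,0]],[0,[0,0,-3],[0,0,0]],[0,[0,0,-3],[0,0,0]],[0,[0,0,-2.5],[0,0,0]],[0,[0,0,-1.9],[0,0,0]],[0,[0,0,0],[0,0,0]],[1,[0,0,0],[0,0,0]],[1,[0,0,0],[0,0,0]],[1,[0,0,0],[0,0,0]],[1,[0,0,0],[0,0,0]],[1,[0,0,0],[0,0,0]],[1,[0,0,0],[0,0,0]]]' 50
python3 -m crank '[[1,[0,0,0],[0,0,0]],[1,[0,0,2],[0,0,0]],[1,[0,0,2],[0,0,0]],[1,[0,0,2],[0,0,0]],[1,[0,0,0],[0,0,0]],[1,[0,0,0],[0,0,0]]]'
```

```text
clock: 12.12
position: [0.4362, 0.0126, 0.0132]
ee_rot: [0.55, -0.444, -0.55, -0.445]
ft_force: [-0.8, 0.9, 6.5]
grip_width: 0.225
clock: 12.62
position: [0.4362, 0.0126, 0.0732]
ee_rot: [0.551, -0.443, -0.55, -0.445]
ft_force: [-0.3, 0.4, -1.3]
grip_width: 0.226
```

```bash
python3 -m crank '[[1,[1.4,0.75,0.3],[0,0,-0.025]],[1,[1.4,0.75,0.3],[0,0,-0.025]],[1,[1.4,0.75,0.3],[0,0,-0.025]],[1,[1.4,0.75,0.3],[0,0,-0.025]],[1,[1.4,0.75,0.3],[0,0,-0.025]],[1,[1.4,0.75,0],[0,0,-0.025]],[1,[1.4,0.75,0],[0,0,-0.025]],[1,[1.4,0.72,0],[0,0,-0.025]],[1,[0,0,0],[0,0,0]],[1,[0,0,0],[0,0,0]],[1,[0,0,0],[0,0,0]],[1,[0,0,0],[0,0,0]]]'
python3 - <<'E'
from h import *
p=shot('wrist','w4.png'); o=telemetry.get_obs(); print(o['position'],np.round(R.from_quat(o['ee_rot']).as_matrix()[:,2],4))
E
```

```text
clock: 13.62
position: [0.5466, 0.0715, 0.0868]
ee_rot: [-0.503, 0.497, 0.503, 0.497]
ft_force: [-0.5, 0.0, -1.0]
grip_width: 0.23
[0.54679082 0.07159771 0.08701546] [-0.0119  0.9999 -0.    ]
```

View pics/w4.png

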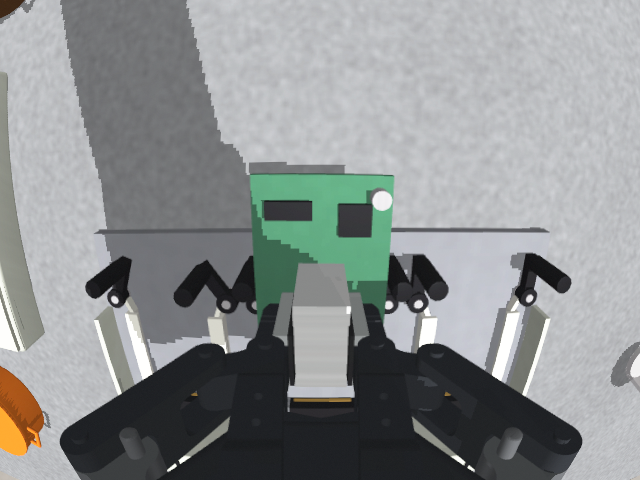

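The board is held level and centred between bay 2's pins (226,305) and (418,304), so I'll lower it.

```bash
python3 -m crank '[[1,[0,0.06,-2],[0,0,0]],[1,[0,0,-2],[0,0,0]],[1,[0,0,-1.5],[0,0,0]],[1,[0,0,-0.4],[0,0,0]],[1,[0,0,0],[0,0,0]],[1,[0,0,0],[0,0,0]]]'
python3 -m crank '[[1,[0,0,-0.2],[0,0,0]],[1,[0,0,0],[0,0,0]],[1,[0,0,0],[0,0,0]]]'|egrep 'pos|ft'
python3 -m crank '[[1,[0,0,-0.2],[0,0,0]],[1,[0,0,0],[0,0,0]],[1,[0,0,0],[0,0,0]]]'|egrep 'pos|ft'
```

```text
clock: 14.17
position: [0.5477, 0.0726, 0.029]
ee_rot: [0.503, -0.497, -0.503, -0.497]
ft_force: [-0.1, -0.3, -1.4]
grip_width: 0.226
position: [0.5479, 0.0729, 0.027]
ft_force: [-0.0, 0.1, -2.1]
position: [0.5474, 0.0727, 0.0243]
ft_force: [-1.0, 0.5, -1.3]
```

```bash
python3 -m crank '[[1,[0.8,0.01,-0.05],[0,0,0]],[1,[0.8,0.01,0],[0,0,0]],[1,[0.8,0.01,0],[0,0,0]],[1,[0.8,0.01,0],[0,0,0]],[1,[0.8,0.01,0],[0,0,0]],[1,[0,0,0],[0,0,0]]]'|egrep 'pos|ft|wid'
python3 -m crank '[[1,[0.8,0.01,0],[0,0,0]],[1,[0.8,0.01,0],[0,0,0]],[1,[0.8,0.01,0],[0,0,0]],[1,[0.8,0.01,0],[0,0,0]],[1,[0.5,0,0],[0,0,0]],[1,[0,0,0],[0,0,0]]]'|egrep 'pos|ft|wid'
```

```text
position: [0.5893, 0.0731, 0.0239]
ft_force: [-0.9, -0.2, -1.2]
grip_width: 0.227
position: [0.6256, 0.0735, 0.0238]
ft_force: [0.4, -0.2, -1.7]
grip_width: 0.226
```

Smooth. I'll push on until the socket pushes back.

```bash
for i in 1 2 3; do python3 -m crank '[[1,[0.25,0,0],[0,0,0]],[1,[0,0,0],[0,0,0]],[1,[0,0,0],[0,0,0]]]'|egrep 'pos|ft'; done
```

```text
position: [0.6268, 0.0736, 0.0238]
ft_force: [-0.2, 1.0, -1.7]
position: [0.6295, 0.0736, 0.0239]
ft_force: [-1.0, -0.3, -0.7]
position: [0.6321, 0.0736, 0.0238]
ft_force: [-0.8, 0.5, -2.4]
```

```bash
for i in 1 2 3; do python3 -m crank '[[1,[0.2,0,0],[0,0,0]],[1,[0,0,0],[0,0,0]],[1,[0,0,0],[0,0,0]]]'|egrep 'pos|ft'; done
```

```text
position: [0.6341, 0.0736, 0.0238]
ft_force: [-0.4, -0.2, -1.0]
position: [0.6356, 0.0736, 0.0236]
ft_force: [-2.7, 0.6, -1.8]
position: [0.6377, 0.0736, 0.0236]
ft_force: [-4.8, 0.0, -1.1]
```

```bash
python3 -m crank '[[0.5,[0,0,0],[0,0,0]],[0.5,[0,0,0],[0,0,0]],[0.5,[0,0,0],[0,0,0]],[0.5,[0,0,2],[0,0,0]],[0.5,[0,0,3],[0,0,0]],[0.5,[0,0,3],[0,0,0]],[0.5,[0,0,0],[0,0,0]]]'
python3 - <<'E'
from h import *
p=shot('wrist','w5.png'); o=telemetry.get_obs(); print(o['joint_pos'].round(3))
q=find(p,'board1_grip'); print(q)
p=shot('top'); print(find(p,'board1_grip'),find(p,'board2_grip'))
E
```

```text
clock: 17.75
position: [0.6418, 0.0738, 0.1106]
ee_rot: [0.505, -0.494, -0.501, -0.5]
ft_force: [0.9, -0.4, 0.5]
grip_width: 0.503
[-0.414  0.468  0.301  1.57  -0.15   1.119  1.504]
[]
[] []
```

```bash
python3 -m crank '[[0.5,[-0.8,0.35,0],[0,0,-0.12]],[0.5,[-0.8,0.35,0],[0,0,-0.12]],[0.5,[-0.8,0.35,0],[0,0,-0.12]],[0.5,[-0.8,0.35,0],[0,0,-0.12]],[0.5,[-0.8,0.35,0],[0,0,-0.12]],[0.5,[-0.8,0.35,0],[0,0,-0.12]],[0.5,[-0.8,0.35,0],[0,0,-0.12]],[0.5,[-0.8,0.35,0],[0,0,-0.12]],[0.5,[-0.8,0.35,0],[0,0,-0.12]],[0.5,[-0.8,0.35,0],[0,0,-0.12]],[0.5,[-0.8,0.35,0],[0,0,-0.12]],[0.5,[0,0.2,0],[0,0,-0.12]]]'
python3 -m crank '[[0.5,[0,0,0],[0,0,-0.12]],[0.5,[0,0,0],[0,0,-0.02]],[0.5,[0,0,0],[0,0,0]],[0.5,[0,0,0],[0,0,0]]]'
python3 - <<'E'
from h import *
p=shot('wrist','w6.png'); o=telemetry.get_obs(); print(o['position'],np.round(R.from_quat(o['ee_rot']).as_matrix()[:,2],4),o['joint_pos'].round(2))
np.savez('w6.npz',K=p['intrinsics'],T=p['cam_to_world'])
E
```

```text
clock: 19.0
position: [0.5482, 0.1145, 0.1027]
ee_rot: [-0.049, 0.706, 0.049, 0.705]
ft_force: [0.6, -0.5, -0.6]
grip_width: 0.501
clock: 19.33
position: [0.5498, 0.1139, 0.1034]
ee_rot: [-0.003, 0.707, 0.002, 0.707]
ft_force: [-0.6, 0.4, 0.8]
grip_width: 0.502
[0.54989777 0.1139057  0.10348027] [ 1.0e+00  6.1e-03 -4.0e-04] [-0.77  0.33  0.57  1.81 -0.2   1.06 -0.11]
```

View pics/w6.png

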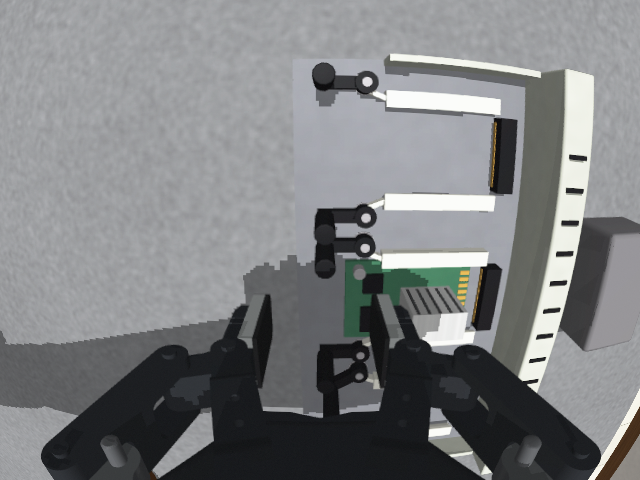

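Board A sits in bay 2's guides with its contacts at (463,285), by the socket. The levers are open, with 2L's post at (325,268) and pin (365,247).

Run:
```python
from h import *
d=np.load('w6.npz');p={'intrinsics':d['K'],'cam_to_world':d['T']}
for n,c,z in [('2L top',(325,268),.057),('2L pin',(365,247),.022),('3R top',(325,233),.057),('3R pin',(365,217),.022),('3L pin',(367,82),.022),('3Ltop',(323,74),.057)]: print(n,ray(p,*c,z,True).round(4))
```

```text
2L top [0.552  0.1133 0.057 ]
2L pin [0.5782 0.1136 0.022 ]
3R top [0.5518 0.1336 0.057 ]
3R pin [0.5774 0.1336 0.022 ]
3L pin [0.5765 0.2172 0.022 ]
3Ltop [0.5501 0.2169 0.057 ]
```

```bash
python3 -m crank '[[0.5,[0.2,-0.2,0],[0,0,0]],[0.5,[0,0,-2.5],[0,0,0]],[0.5,[0,0,-2.5],[0,0,0]],[0.5,[0,0,-2],[0,0,0]],[0.5,[0,0,0],[0,0,0]],[1,[0,0,0],[0,0,0]],[1,[0,0,0],[0,0,0]],[1,[0,0,0],[0,0,0]],[1,[0,0,0],[0,0,0]],[1,[0,0,0],[0,0,0]]]' 40
python3 -m crank '[[1,[0.05,-0.51,0],[0,0,0]],[1,[0.15,-0.49,0],[0,0,0]],[1,[0.24,-0.45,0],[0,0,0]],[1,[0.32,-0.39,0],[0,0,0]],[1,[0,0,0],[0,0,0]]]'
```

```text
clock: 20.22
position: [0.5523, 0.1122, 0.0353]
ee_rot: [-0.001, 0.707, 0.001, 0.707]
ft_force: [-4.4, -0.5, 6.3]
grip_width: 0.116
clock: 20.63
position: [0.56, 0.094, 0.0353]
ee_rot: [-0.001, 0.707, 0.002, 0.707]
ft_force: [-5.4, 0.7, 6.8]
grip_width: 0.124
```

```bash
python3 -m crank '[[1,[0.39,-0.32,0],[0,0,0]],[1,[0.45,-0.24,0],[0,0,0]],[1,[0.49,-0.15,0],[0,0,0]],[1,[0.5,-0.05,0],[0,0,0]],[1,[0,0,0],[0,0,0]],[1,[0,0,0],[0,0,0]]]'
for i in 1 2; do python3 -m crank '[[1,[0.15,0,0],[0,0,0]],[1,[0,0,0],[0,0,0]],[1,[0,0,0],[0,0,0]]]'|egrep 'pos|ft'; done
```

```text
clock: 21.13
position: [0.5783, 0.0864, 0.0353]
ee_rot: [-0.001, 0.707, 0.002, 0.707]
ft_force: [-3.9, -0.3, 5.9]
grip_width: 0.123
position: [0.579, 0.0863, 0.0352]
ft_force: [-7.8, -0.1, 9.1]
position: [0.5793, 0.0863, 0.0351]
ft_force: [-13.2, -0.1, 12.8]
```

```bash
python3 -m crank '[[0.5,[-0.2,0,0],[0,0,0]],[0.5,[0,0,0],[0,0,0]],[0.5,[0,0,0],[0,0,0]],[0.5,[0,0,3],[0,0,0]],[0.5,[0,0,2],[0,0,0]],[0.5,[-1.3,-2.7,0],[0,0,0]],[0.5,[-1.3,-2.7,0],[0,0,0]],[0.5,[0,0,0],[0,0,0]],[0.5,[0,0,0],[0,0,0]]]'|egrep 'pos|ft|wid'
python3 - <<'E'
from h import *
p=shot('wrist','w7.png')
np.savez('w7.npz',K=p['intrinsics'],T=p['cam_to_world'])
E
```

```text
position: [0.553, 0.0304, 0.0845]
ft_force: [0.2, 0.2, -0.5]
grip_width: 0.5
```

View pics/w7.png

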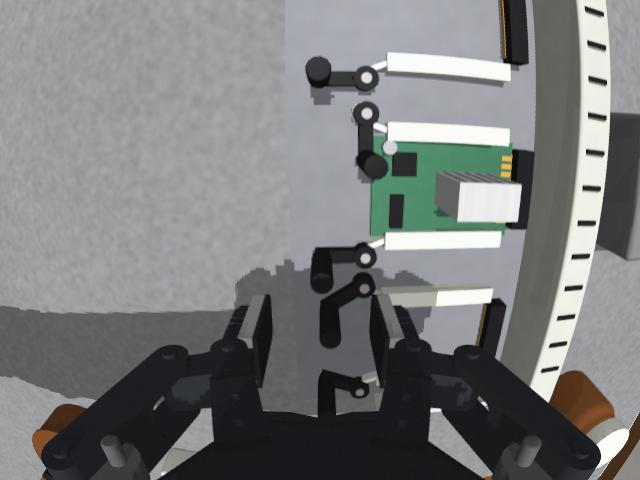

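2L is closed behind the board, with its post at (375,165). 2R is open, with post (321,285) and pin (365,258), and the tool is over it.

```bash
python3 -m crank '[[0.5,[0,0.1,-2.5],[0,0,0]],[0.5,[0,0,-2.4],[0,0,0]],[0.5,[0,0,0],[0,0,0]],[1,[0,0,0],[0,0,0]],[1,[0,0,0],[0,0,0]],[1,[0,0,0],[0,0,0]],[1,[0,0,0],[0,0,0]],[1,[0,0,0],[0,0,0]]]' 40 |egrep 'pos|ft|wid'
python3 -m crank '[[1,[0.05,0.51,0],[0,0,0]],[1,[0.15,0.49,0],[0,0,0]],[1,[0.24,0.45,0],[0,0,0]],[1,[0.32,0.39,0],[0,0,0]],[1,[0.39,0.32,0],[0,0,0]],[1,[0.45,0.24,0],[0,0,0]],[1,[0.49,0.15,0],[0,0,0]],[1,[0.5,0.05,0],[0,0,0]],[1,[0,0,0],[0,0,0]],[1,[0,0,0],[0,0,0]]]'
python3 -m crank '[[1,[0.2,0,0],[0,0,0]],[1,[0,0,0],[0,0,0]],[1,[0,0,0],[0,0,0]]]'|egrep 'pos|ft'
```

```text
position: [0.5536, 0.0335, 0.0361]
ft_force: [-3.7, -0.2, 6.9]
grip_width: 0.121
clock: 23.93
position: [0.5793, 0.06, 0.0361]
ee_rot: [-0.001, 0.707, 0.002, 0.707]
ft_force: [-3.6, 2.4, 7.5]
grip_width: 0.123
position: [0.5797, 0.06, 0.036]
ft_force: [-11.8, 2.4, 13.4]
```

```bash
python3 -m crank '[[0.5,[-0.2,0,0],[0,0,0]],[0.5,[0,0,0],[0,0,0]],[0.5,[0,0,0],[0,0,0]],[0.5,[0,0,3],[0,0,0]],[0.5,[0,0,3],[0,0,0]],[0,[-1,2,2.5],[0,0,0.12]],[0,[-1.5,3,2.5],[0,0,0.12]],[0,[-1.5,3,0],[0,0,0.12]],[0,[-1.5,3,0],[0,0,0.12]],[0,[-1.5,3,0],[0,0,0.12]],[0,[-1.5,3,0],[0,0,0.12]],[0,[-1.5,3,0],[0,0,0.12]]]'|egrep 'pos|wid'
python3 -m crank '[[0,[-1.5,3,0],[0,0,0.12]],[0,[-1.5,3,0],[0,0,0.12]],[0,[-1.3,3,0],[0,0,0.12]],[0,[-0.7,2.5,0],[0,0,0.12]],[0,[0,0,0],[0,0,0.12]],[0,[0,0,0],[0,0,0.12]],[0,[0,0,0],[0,0,0.04]],[0,[0,0,0],[0,0,0]],[0,[0,0,0],[0,0,0]]]'
python3 - <<'E'
from h import *
p=shot('wrist','w8.png');np.savez('w8.npz',K=p['intrinsics'],T=p['cam_to_world'])
o=telemetry.get_obs(); print(o['position'],np.round(R.from_quat(o['ee_rot']).as_matrix()[:,2],4)); print(find(p,'board1_grip'))
hsv=cv2.cvtColor(p['frame'],cv2.COLOR_RGB2HSV); m=cv2.inRange(hsv,(45,70,20),(85,255,255)); m=cv2.morphologyEx(m,cv2.MORPH_CLOSE,np.ones((15,15)))
for c in cv2.findContours(m,0,2)[0]:
    if cv2.contourArea(c)>300:
        b=cv2.boxPoints(cv2.minAreaRect(c));print(b.round(0).tolist(),[ray(p,*x,0.004,True).round(4).tolist() for x in b])
E
```

```text
position: [0.4784, 0.2604, 0.1453]
grip_width: 0.997
clock: 25.93
position: [0.4292, 0.374, 0.1449]
ee_rot: [-0.507, 0.492, 0.507, 0.493]
ft_force: [-0.1, -0.1, 1.0]
grip_width: 1.001
[0.42914144 0.37390444 0.14483949] [-2.980e-02  9.996e-01  3.000e-04]
[]
[[35.0, 352.0], [69.0, 348.0], [73.0, 387.0], [39.0, 390.0]] [[0.596, 0.0314, 0.004], [0.5797, 0.0938, 0.004], [0.6396, 0.0772, 0.004], [0.6626, 0.0076, 0.004]]
[[278.0, 268.0], [282.0, 158.0], [360.0, 161.0], [356.0, 270.0]] [[0.4681, 0.3387, 0.004], [0.3776, 0.3417, 0.004], [0.378, 0.4017, 0.004], [0.4686, 0.4037, 0.004]]
```

View pics/w8.png

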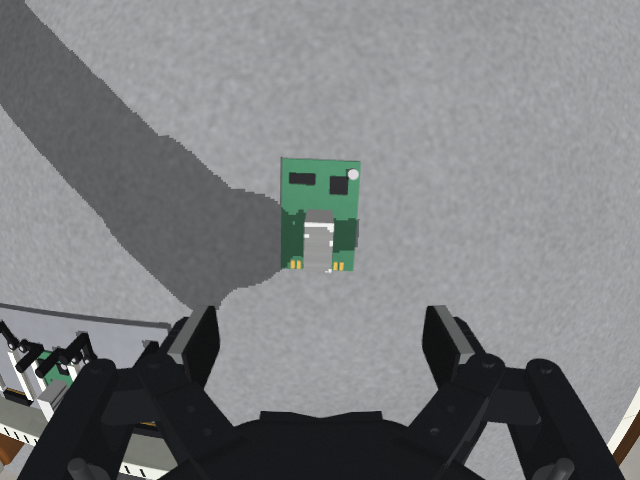

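The second board's corners are at (281,157), (360,161), (353,271) and (283,268).

Run:
```python
from h import *
d=np.load('w8.npz');p={'intrinsics':d['K'],'cam_to_world':d['T']}
q=np.array([ray(p,*c,0.004,True) for c in((281,157),(360,161),(353.5,271),(282,268.5))]); print(q.round(4))
pl=(q[0]+q[1])/2; ct=(q[2]+q[3])/2; d=ct-pl; L=np.linalg.norm(d); print(L,np.arctan2(d[1],d[0]), ct-d/L*0.033, pl+d/L*.057, np.linalg.norm(q[0]-q[1]),np.linalg.norm(q[2]-q[3]))
e=q[1]-q[0];e2=q[2]-q[3];print(np.arctan2(-e[0],e[1]),np.arctan2(-e2[0],e2[1]))
```

```text
[[0.3769 0.3409 0.004 ]
 [0.3782 0.4016 0.004 ]
 [0.4692 0.4014 0.004 ]
 [0.4687 0.3419 0.004 ]]
0.09139255293055225 0.004674044483511624 [0.43594844 0.37151802 0.004     ] [0.4345559  0.37151151 0.004     ] 0.06067809124600752 0.05954226330574403
-0.021417906975330806 -0.007519098177622515
```

```bash
python3 -m crank '[[0,[0.64,-0.24,-2],[0,0,-0.03]],[0,[0,0,-3],[0,0,0]],[0,[0,0,-3],[0,0,0]],[0,[0,0,-3],[0,0,0]],[0,[0,0,-2.15],[0,0,0]],[0,[0,0,0],[0,0,0]],[1,[0,0,0],[0,0,0]],[1,[0,0,0],[0,0,0]],[1,[0,0,0],[0,0,0]],[1,[0,0,0],[0,0,0]],[1,[0,0,0],[0,0,0]],[1,[0,0,0],[0,0,0]]]' 50
python3 -m crank '[[1,[0,0,0],[0,0,0]],[1,[0,0,2],[0,0,0]],[1,[0,0,2],[0,0,0]],[1,[0,0,3],[0,0,0]],[1,[0,0,0],[0,0,0]],[1,[0,0,0],[0,0,0]]]'
python3 - <<'E'
from h import *
o=telemetry.get_obs(); print(np.round(R.from_quat(o['ee_rot']).as_matrix()[:,2],4))
E
```

```text
clock: 27.03
position: [0.4359, 0.3722, 0.0144]
ee_rot: [-0.5, 0.499, 0.501, 0.5]
ft_force: [-0.7, 0.9, 4.8]
grip_width: 0.223
clock: 27.53
position: [0.4361, 0.3724, 0.085]
ee_rot: [-0.5, 0.498, 0.501, 0.501]
ft_force: [-0.8, -0.7, -2.0]
grip_width: 0.226
[-0.0021  1.      0.0027]
```

```bash
python3 -m crank '[[1,[1.4,-2.45,0.3],[0,0,0.01]],[1,[1.4,-2.45,0],[0,0,0]],[1,[1.4,-2.45,0],[0,0,0]],[1,[1.4,-2.45,0],[0,0,0]],[1,[1.4,-2.45,0],[0,0,0]],[1,[1.4,-2.45,0],[0,0,0]],[1,[1.4,-2.45,0],[0,0,0]],[1,[1.3,-2.45,0],[0,0,0]],[1,[0,0,0],[0,0,0]],[1,[0,0,0],[0,0,0]],[1,[0,0,0],[0,0,0]],[1,[0,0,0],[0,0,0]]]'
python3 - <<'E'
from h import *
p=shot('wrist','w9.png'); o=telemetry.get_obs(); print(o['position'],np.round(R.from_quat(o['ee_rot']).as_matrix()[:,2],4))
E
```

```text
clock: 28.53
position: [0.5454, 0.1767, 0.0856]
ee_rot: [-0.503, 0.497, 0.504, 0.496]
ft_force: [0.5, 0.2, -1.3]
grip_width: 0.227
[0.54548894 0.17682185 0.08574613] [-1.410e-02  9.999e-01  2.000e-04]
```

View pics/w9.png

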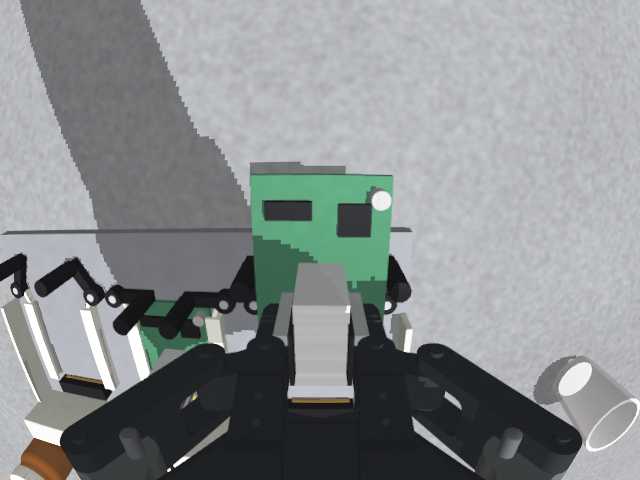

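The board is held square and centred over bay 3's mouth, and both bay 2 levers show closed.

```bash
python3 -m crank '[[1,[0,0,-2],[0,0,0]],[1,[0,0,-2],[0,0,0]],[1,[0,0,-1.5],[0,0,0]],[1,[0,0,-0.55],[0,0,0]],[1,[0,0,0],[0,0,0]],[1,[0,0,0],[0,0,0]]]'|egrep 'pos|ft'
python3 -m crank '[[1,[0.8,0.01,0],[0,0,0]],[1,[0.8,0.01,0],[0,0,0]],[1,[0.8,0.01,0],[0,0,0]],[1,[0.8,0.01,0],[0,0,0]],[1,[0.8,0.01,0],[0,0,0]],[1,[0,0,0],[0,0,0]]]'|egrep 'pos|ft|wid'
```

```text
position: [0.5461, 0.1763, 0.0259]
ft_force: [-0.6, 1.0, -1.1]
position: [0.5881, 0.1759, 0.0258]
ft_force: [0.2, 0.2, -0.8]
grip_width: 0.225
```

```bash
python3 -m crank '[[1,[0.8,0.01,-0.05],[0,0,0]],[1,[0.8,0.01,0],[0,0,0]],[1,[0.8,0.01,0],[0,0,0]],[1,[0.8,0.01,0],[0,0,0]],[1,[0.6,0,0],[0,0,0]],[1,[0,0,0],[0,0,0]]]'|egrep 'pos|ft|wid'
for i in 1 2 3 4; do python3 -m crank '[[1,[0.25,0,0],[0,0,0]],[1,[0,0,0],[0,0,0]],[1,[0,0,0],[0,0,0]]]'|egrep 'pos|ft'; done
```

```text
position: [0.6256, 0.1764, 0.0252]
ft_force: [0.6, 0.0, -2.0]
grip_width: 0.23
position: [0.6266, 0.1765, 0.0251]
ft_force: [0.4, -1.3, -1.0]
position: [0.6293, 0.1765, 0.0253]
ft_force: [0.5, 0.0, -2.2]
position: [0.6319, 0.1765, 0.0253]
ft_force: [0.1, 1.4, -2.3]
position: [0.6338, 0.1765, 0.025]
ft_force: [-2.8, 0.4, -0.5]
```

```bash
python3 -m crank '[[1,[0.2,0,0],[0,0,0]],[0.5,[0,0,0],[0,0,0]],[0.5,[0,0,0],[0,0,0]],[0.5,[0,0,0],[0,0,0]],[0.5,[0,0,3],[0,0,0]],[0.5,[0,0,3],[0,0,0]],[0.5,[-0.8,-0.4,0],[0,0,-0.12]],[0.5,[-0.8,-0.4,0],[0,0,-0.12]],[0.5,[-0.8,-0.4,0],[0,0,-0.12]],[0.5,[-0.8,-0.4,0],[0,0,-0.12]],[0.5,[-0.8,-0.4,0],[0,0,-0.12]],[0.5,[-0.8,-0.4,0],[0,0,-0.12]]]'|egrep 'pos|wid'
python3 -m crank '[[0.5,[-0.8,-0.4,0],[0,0,-0.12]],[0.5,[-0.8,-0.4,0],[0,0,-0.12]],[0.5,[-0.8,-0.4,0],[0,0,-0.12]],[0.5,[-0.8,-0.4,0],[0,0,-0.12]],[0.5,[0,0,0],[0,0,-0.12]],[0.5,[0,0,0],[0,0,-0.12]],[0.5,[0,0,0],[0,0,-0.12]],[0.5,[0,0,0],[0,0,-0.02]],[0.5,[0,0,0],[0,0,0]],[0.5,[0,0,0],[0,0,0]]]'
python3 - <<'E'
from h import *
p=shot('wrist','w10.png');np.savez('w10.npz',K=p['intrinsics'],T=p['cam_to_world']); o=telemetry.get_obs(); print(o['position'],np.round(R.from_quat(o['ee_rot']).as_matrix()[:,2],4))
E
```

```text
position: [0.5882, 0.1523, 0.0856]
grip_width: 0.502
clock: 32.92
position: [0.5564, 0.1366, 0.0854]
ee_rot: [-0.002, 0.707, 0.002, 0.707]
ft_force: [0.8, -0.4, 0.4]
grip_width: 0.5
[0.5564062  0.13652299 0.08534371] [1.0e+00 6.3e-03 4.0e-04]
```

View pics/w10.png

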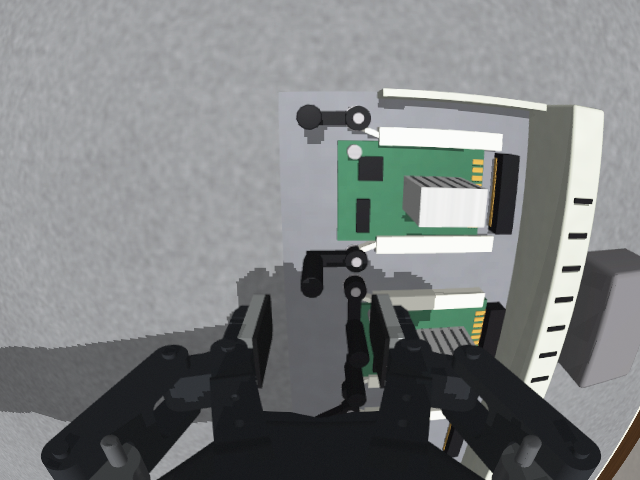

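Board B is in bay 3. 3R's open post is at (312,287), about 4.5 mm to −x of the tool, and the bay 2 levers are closed.

```bash
python3 -m crank '[[0.5,[-0.45,-0.1,0],[0,0,0]],[0.5,[0,0,-2.5],[0,0,0]],[0.5,[0,0,-2.5],[0,0,0]],[0.5,[0,0,0],[0,0,0]],[1,[0,0,0],[0,0,0]],[1,[0,0,0],[0,0,0]],[1,[0,0,0],[0,0,0]],[1,[0,0,0],[0,0,0]],[1,[0,0,0],[0,0,0]]]' 40 |egrep 'pos|ft|wid'
python3 -m crank '[[1,[0.05,0.51,0],[0,0,0]],[1,[0.15,0.49,0],[0,0,0]],[1,[0.24,0.45,0],[0,0,0]],[1,[0.32,0.39,0],[0,0,0]],[1,[0.39,0.32,0],[0,0,0]],[1,[0.45,0.24,0],[0,0,0]],[1,[0.49,0.15,0],[0,0,0]],[1,[0.5,0.05,0],[0,0,0]],[1,[0,0,0],[0,0,0]],[1,[0,0,0],[0,0,0]]]'
python3 -m crank '[[1,[0.2,0,0],[0,0,0]],[1,[0,0,0],[0,0,0]],[1,[0,0,0],[0,0,0]]]'|egrep 'pos|ft'
```

```text
position: [0.552, 0.1356, 0.0367]
ft_force: [-4.5, -0.8, 7.3]
grip_width: 0.12
clock: 34.55
position: [0.5778, 0.1621, 0.0367]
ee_rot: [-0.001, 0.707, 0.002, 0.707]
ft_force: [-5.3, 0.0, 6.5]
grip_width: 0.122
position: [0.5782, 0.1622, 0.0365]
ft_force: [-12.3, 0.1, 11.6]
```

```bash
python3 -m crank '[[0.5,[-0.2,0,0],[0,0,0]],[0.5,[0,0,0],[0,0,0]],[0.5,[0,0,0],[0,0,0]],[0.5,[0,0,3],[0,0,0]],[0.5,[0,0,2],[0,0,0]],[0.5,[-1.4,2.7,0],[0,0,0]],[0.5,[-1.35,2.75,0],[0,0,0]],[0.5,[0,0,0],[0,0,0]],[0.5,[0,0,0],[0,0,0]],[0.5,[0,0,-2.5],[0,0,0]],[0.5,[0,0,-2.5],[0,0,0]],[0.5,[0,0,0],[0,0,0]]]'|egrep 'pos|ft|wid'
python3 -m crank '[[1,[0,0,0],[0,0,0]],[1,[0,0,0],[0,0,0]],[1,[0,0,0],[0,0,0]],[1,[0,0,0],[0,0,0]],[1,[0,0,0],[0,0,0]]]' 40 |egrep 'pos|ft|wid'
```

```text
position: [0.5483, 0.214, 0.0315]
ft_force: [-1.3, -0.3, -1.1]
grip_width: 0.501
position: [0.5507, 0.2158, 0.0368]
ft_force: [-3.8, -2.6, 7.3]
grip_width: 0.123
```

```bash
python3 -m crank '[[1,[0.05,-0.51,0],[0,0,0]],[1,[0.15,-0.49,0],[0,0,0]],[1,[0.24,-0.45,0],[0,0,0]],[1,[0.32,-0.39,0],[0,0,0]],[1,[0.39,-0.32,0],[0,0,0]],[1,[0.45,-0.24,0],[0,0,0]],[1,[0.49,-0.15,0],[0,0,0]],[1,[0.5,-0.05,0],[0,0,0]],[1,[0,0,0],[0,0,0]],[1,[0,0,0],[0,0,0]]]'
python3 -m crank '[[1,[0.2,0,0],[0,0,0]],[1,[0,0,0],[0,0,0]],[1,[0,0,0],[0,0,0]]]'|egrep 'pos|ft'
```

```text
clock: 37.05
position: [0.577, 0.19, 0.0368]
ee_rot: [-0.001, 0.707, 0.001, 0.708]
ft_force: [-1.8, -1.7, 4.4]
grip_width: 0.119
position: [0.5776, 0.1899, 0.0366]
ft_force: [-9.5, -1.3, 12.0]
```

```bash
python3 -m crank '[[0.5,[-0.2,0,0],[0,0,0]],[0.5,[0,0,0],[0,0,0]],[0.5,[0,0,0],[0,0,0]],[0.5,[0,0,3],[0,0,0]],[0.5,[0,0,4],[0,0,0]],[0.5,[0,0,4],[0,0,0]],[0,[-0.3,-2,3],[0,0,0.12]],[0,[-0.4,-3.5,1],[0,0,0.12]],[0,[-0.4,-3.5,1],[0,0,0.12]],[0,[-0.4,-3.5,1],[0,0,0.12]],[0,[-0.4,-3.5,1],[0,0,0.12]],[0,[-0.4,-3.5,1],[0,0,0.12]]]'|egrep 'pos|wid'
python3 -m crank '[[0,[-0.4,-3.5,0],[0,0,0.12]],[0,[-0.4,-3.5,0],[0,0,0.12]],[0,[-0.4,-3.5,0],[0,0,0.12]],[0,[-0.3,-3.5,0],[0,0,0.12]],[0,[-0.3,-3.5,0],[0,0,0.12]],[0,[-0.3,-3.5,0],[0,0,0.12]],[0,[0,-3.5,0],[0,0,0.12]],[0,[0,-2.7,0],[0,0,0]],[0,[0,0,0],[0,0,0]],[0,[0,0,0],[0,0,0]],[0,[0,0,0],[0,0,0]]]'
python3 - <<'E'
from h import *
p=shot('wrist','w11.png');np.savez('w11.npz',K=p['intrinsics'],T=p['cam_to_world']); o=telemetry.get_obs(); print(o['position'],np.round(R.from_quat(o['ee_rot']).as_matrix()[:,2],4))
for t in ['pot_grip','heat','start_top']: print(t,find(p,t))
t=shot('top','top2.png')
for n in ['pot_grip','heat','start_top','board1_grip']: print(n,find(t,n))
E
```

```text
position: [0.5529, -0.0068, 0.2262]
grip_width: 1.0
clock: 39.22
position: [0.5332, -0.2686, 0.2253]
ee_rot: [-0.491, 0.509, 0.491, 0.509]
ft_force: [-0.4, 0.6, 0.1]
grip_width: 0.995
[ 0.53338105 -0.26795109  0.22525237] [3.360e-02 9.994e-01 6.000e-04]
pot_grip [([0.5344, -0.2682, 0.0992], 0.89), ([0.739, -0.291, 0.0673], 0.81)]
heat [([0.5316, -0.4233, 0.0425], 0.73)]
start_top [([0.4282, -0.3454, 0.0637], 0.75)]
pot_grip [([0.2035, -0.3402, 0.0614], 0.86), ([0.7386, -0.2903, 0.0669], 0.8), ([0.2651, -0.4992, 0.0617], 0.67), ([0.537, -0.2772, 0.1022], 0.57)]
heat [([0.5322, -0.4248, 0.045], 0.69)]
start_top []
board1_grip []
```

View pics/w11.png

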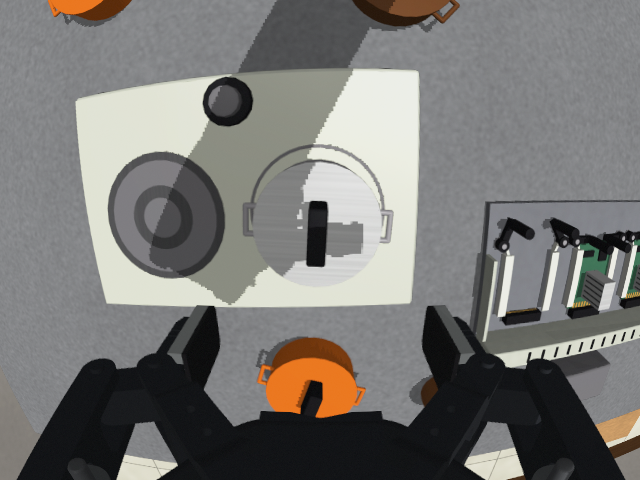

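The handle is at (317,234), nearly vertical in the picture and so roughly along world x. The heating zone is centred at (164,215) and the button is at (227,101).

Run:
```python
from h import *
d=np.load('w11.npz');p={'intrinsics':d['K'],'cam_to_world':d['T']}
print('heat',ray(p,163.5,215.5,.04,True),'edges',ray(p,109,212,.04,True),ray(p,224,222,.04,True),ray(p,160,152,.04,True),ray(p,172,278,.04,True))
print('handle top ends',ray(p,318,203,.116,True),ray(p,316,266,.116,True),'pot body', ray(p,251,225,.086,True),ray(p,384,225,.086,True))
print('btn',ray(p,225,100,.062,True))
print('handle side',ray(p,308,240,.116,True),ray(p,327,240,.116,True))
```

```text
heat [ 0.53093693 -0.42235358  0.04      ] edges [ 0.52368825 -0.48581714  0.04      ] [ 0.54030794 -0.36079006  0.04      ] [ 0.46936644 -0.41811776  0.04      ] [ 0.59687726 -0.42437737  0.04      ]
handle top ends [ 0.50938526 -0.27072413  0.116     ] [ 0.55649046 -0.27394242  0.116     ] pot body [ 0.53171296 -0.32548942  0.086     ] [ 0.53545289 -0.21911919  0.086     ]
btn [ 0.42972129 -0.34522272  0.062     ]
handle side [ 0.53621784 -0.27889201  0.116     ] [ 0.53669312 -0.26527696  0.116     ]
```

```bash
python3 -m crank '[[0,[0.12,-0.36,-3],[0,0,-0.03]],[0,[0,0,-3],[0,0,0]],[0,[0,0,-3],[0,0,0]],[0,[0,0,-2.5],[0,0,0]],[0.5,[0,0,-1.9],[0,0,0]],[0.5,[0,0,0],[0,0,0]],[0.7,[0,0,0],[0,0,0]],[1,[0,0,0],[0,0,0]],[1,[0,0,0],[0,0,0]],[1,[0,0,0],[0,0,0]],[1,[0,0,0],[0,0,0]],[1,[0,0,0],[0,0,0]]]' 40
python3 - <<'E'
from h import *
p=shot('scene','s2.png'); print(find(p,'pot_grip'))
E
```

```text
clock: 40.67
position: [0.5351, -0.273, 0.0929]
ee_rot: [-0.484, 0.515, 0.483, 0.516]
ft_force: [-0.4, 1.5, 7.1]
grip_width: 0.153
[([0.7432, -0.2886, 0.0615], 0.97), ([0.3137, -0.1834, 0.0626], 0.97), ([0.5318, -0.2718, 0.1011], 0.9), ([0.2085, -0.3329, 0.0585], 0.65), ([0.2621, -0.4955, 0.0607], 0.57)]
```

```bash
python3 -m crank '[[1,[0,-0.6,0],[0,0,0]],[1,[0,-1.2,0],[0,0,0]],[1,[-0.05,-1.5,0],[0,0,0]],[1,[-0.05,-1.5,0],[0,0,0]],[1,[-0.05,-1.5,0],[0,0,0]],[1,[-0.05,-1.5,0],[0,0,0]]]'
python3 -m crank '[[1,[-0.05,-1.5,0],[0,0,0]],[1,[0,-1.5,0],[0,0,0]],[1,[0,-1.5,0],[0,0,0]],[1,[0,-1.5,0],[0,0,0]],[1,[0,-1.0,0],[0,0,0]],[1,[0,-0.25,0],[0,0,0]],[1,[0,0,0],[0,0,0]],[1,[0,0,0],[0,0,0]]]'
python3 - <<'E'
from h import *
for n in ('scene','top','wrist'):
    p=shot(n); print(find(p,'pot_grip'),find(p,'heat'))
E
```

```text
clock: 41.27
position: [0.5338, -0.35, 0.093]
ee_rot: [-0.484, 0.514, 0.484, 0.517]
ft_force: [-1.1, 6.6, 8.9]
grip_width: 0.155
clock: 41.93
position: [0.5322, -0.4245, 0.093]
ee_rot: [-0.485, 0.516, 0.482, 0.516]
ft_force: [1.0, -2.0, 4.1]
grip_width: 0.155
[([0.2051, -0.3354, 0.0587], 0.84), ([0.5301, -0.4262, 0.102], 0.78), ([0.7453, -0.2879, 0.0595], 0.77), ([0.3106, -0.1844, 0.0625], 0.74), ([0.2615, -0.4975, 0.0578], 0.57)] [([0.5377, -0.4257, 0.0417], 0.9)]
[([0.7395, -0.2887, 0.0661], 0.79), ([0.6704, 0.4149, -0.0002], 0.66), ([0.2628, -0.4965, 0.059], 0.63), ([0.5332, -0.4301, 0.1013], 0.56)] []
[([0.5328, -0.4238, 0.1008], 0.9)] []
```

```bash
python3 -m crank '[[0.6,[0,0,0],[0,0,0]],[0.6,[0,0,0],[0,0,0]],[0.6,[0,0,0],[0,0,0]],[0.6,[0,0,2],[0,0,0]],[0.6,[0,0,3],[0,0,0]],[0.6,[-2.5,1.9,3],[0,0,0]],[1,[-2.5,1.9,1],[0,0,0]],[1,[-2.5,1.9,0],[0,0,0]],[1,[-2.6,1.9,0],[0,0,0]],[1,[0,0,0],[0,0,0]],[1,[0,0,0],[0,0,0]],[1,[0,0,0],[0,0,0]]]'
python3 - <<'E'
from h import *
p=shot('wrist','w12.png'); print(find(p,'pot_grip'),find(p,'heat'),find(p,'start_top'),find(p,'board1_grip'))
p=shot('top','top3.png'); print(find(p,'pot_grip'),find(p,'heat'),find(p,'start_top'),find(p,'board1_grip'),find(p,'board2_grip'))
q=shot('scene','s3.png'); print(find(q,'pot_grip'),find(q,'heat'),find(q,'start_top'),find(q,'board1_grip'))
a=cv2.imread('pics/top3.png')[165:250,215:355]; b=cv2.imread('pics/top3.png')[195:300,365:505]
c=cv2.imread('pics/s3.png')[250:345,280:445]
o=np.zeros((600,800,3),np.uint8); o[:243,:400]=cv2.resize(a,(400,243),interpolation=3); o[:300,400:]=cv2.resize(b,(400,300),interpolation=3); o[300:,:520]=cv2.resize(c,(520,300),interpolation=3)
cv2.imwrite('pics/comb.png',o)
E
```

```text
clock: 43.38
position: [0.4323, -0.3478, 0.1804]
ee_rot: [-0.484, 0.515, 0.484, 0.516]
ft_force: [0.7, -0.2, 0.0]
grip_width: 0.001
[([0.3079, -0.1904, 0.062], 0.72), ([0.2599, -0.4983, 0.0635], 0.63)] [] [([0.4285, -0.3436, 0.0641], 0.83)] []
[([0.7387, -0.2896, 0.0636], 0.85), ([0.3028, -0.1884, 0.0592], 0.74), ([0.2638, -0.4976, 0.0607], 0.72), ([0.5339, -0.4261, 0.1026], 0.56)] [([0.53, -0.4268, 0.0434], 0.69)] [([0.531, -0.4237, 0.043], 0.72), ([0.4332, -0.348, 0.0601], 0.36)] [] [([0.6383, 0.0731, 0.0348], 0.66)]
[([0.206, -0.3345, 0.0552], 0.98), ([0.7431, -0.283, 0.0614], 0.92), ([0.5311, -0.4249, 0.1041], 0.87), ([0.264, -0.4988, 0.0579], 0.82), ([0.3125, -0.1833, 0.0627], 0.69), ([0.6411, 0.18, 0.0376], 0.6)] [([0.539, -0.4266, 0.0431], 0.93)] [([0.4276, -0.3466, 0.0613], 0.63)] [([0.6428, -0.0291, 0.0301], 0.6)]
```

View pics/comb.png

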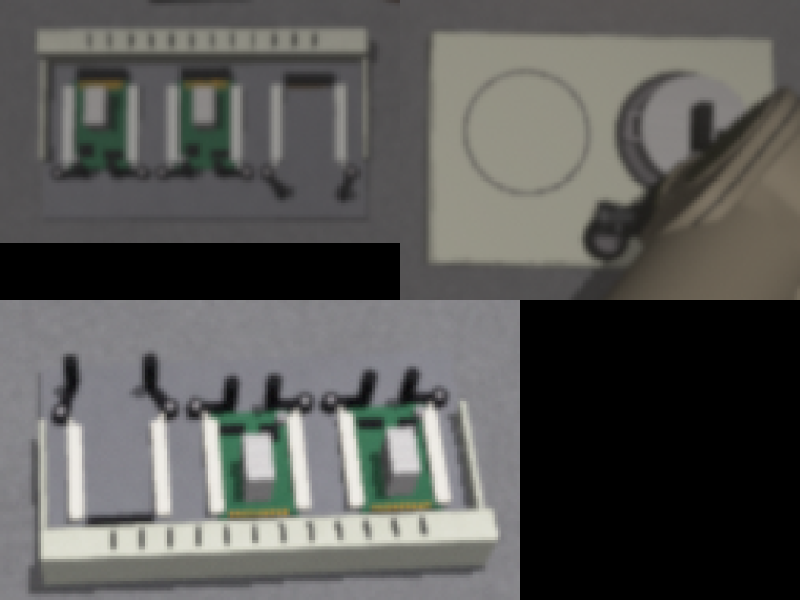

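Both boards are home behind closed levers and the pot covers the heating zone. I'll check for a hidden third board by green colour, then move down to the button.

```bash
python3 - <<'E'
from h import *
for n in('top3.png','s3.png','top2.png','w8.png','w1.png'):
    m=cv2.inRange(cv2.cvtColor(cv2.imread('pics/'+n),cv2.COLOR_BGR2HSV),(45,70,20),(85,255,255)); m=cv2.morphologyEx(m,cv2.MORPH_CLOSE,np.ones((9,9)))
    print(n,[cv2.boundingRect(c) for c in cv2.findContours(m,0,2)[0] if cv2.contourArea(c)>60])
E
python3 -m crank '[[1,[-0.25,0.2,-3],[0,0,0]],[1,[0,0,-3],[0,0,0]],[1,[0,0,-3],[0,0,0]],[1,[0,0,-1.5],[0,0,0]],[1,[0,0,0],[0,0,0]],[1,[0,0,0],[0,0,0]]]'
for i in 1 2 3 ; do python3 -m crank '[[1,[0,0,-0.2],[0,0,0]],[1,[0,0,0],[0,0,0]],[1,[0,0,0],[0,0,0]]]'|egrep 'pos|ft'; done
```

```text
top3.png [(242, 196, 17, 28), (279, 195, 17, 29)]
s3.png [(347, 284, 27, 35), (391, 282, 28, 35)]
top2.png [(242, 197, 17, 27), (279, 195, 17, 29)]
w8.png [(36, 351, 37, 37), (281, 159, 80, 112)]
w1.png [(484, 96, 49, 81), (138, 85, 62, 88)]
clock: 44.68
position: [0.4288, -0.346, 0.075]
ee_rot: [-0.483, 0.516, 0.484, 0.516]
ft_force: [0.9, -0.5, -0.2]
grip_width: -0.0
position: [0.4297, -0.3463, 0.0742]
ft_force: [1.7, -0.1, 0.3]
position: [0.4292, -0.3459, 0.0712]
ft_force: [-0.1, 0.4, 0.4]
position: [0.429, -0.3459, 0.0689]
ft_force: [0.2, -0.6, 0.0]
```

```bash
for i in 1 2 3 4 5 6 7; do python3 -m crank '[[1,[0,0,-0.2],[0,0,0]],[1,[0,0,0],[0,0,0]],[1,[0,0,0],[0,0,0]]]'|egrep 'pos|ft'; done
```

```text
position: [0.429, -0.3459, 0.0669]
ft_force: [0.8, 0.7, 0.4]
position: [0.429, -0.3459, 0.0649]
ft_force: [-0.5, 0.2, 0.3]
position: [0.429, -0.3459, 0.0629]
ft_force: [0.4, 0.6, -0.0]
position: [0.4292, -0.3461, 0.0611]
ft_force: [-0.1, 0.3, 1.9]
position: [0.4292, -0.346, 0.0591]
ft_force: [-0.4, -0.6, 2.1]
position: [0.4292, -0.3461, 0.0571]
ft_force: [0.3, 0.2, 3.5]
position: [0.4293, -0.3462, 0.0559]
ft_force: [-3.6, 2.4, 15.0]
```

```bash
python3 -m crank '[[1,[0,0,-0.05],[0,0,0]],[1,[0,0,0],[0,0,0]],[1,[0,0,0],[0,0,0]]]'|egrep 'pos|ft'
python3 -m crank '[[1,[0,0,1],[0,0,0]],[1,[0,0,3],[0,0,0]],[1,[0,0,4],[0,0,0]],[1,[0,0,4],[0,0,0]],[1,[-2,2,3],[0,0,0]],[1,[-2,3,2],[0,0,0]],[1,[0,4,0],[0,0,0]],[1,[0,4,0],[0,0,0]],[1,[0,4,0],[0,0,0]],[1,[0,0,0],[0,0,0]],[1,[0,0,0],[0,0,0]],[1,[0,0,0],[0,0,0]]]'
python3 - <<'E'
from h import *
for n in('top','scene','wrist'):
    p=shot(n,n+'_e.png'); print(n,[(t,find(p,t)) for t in('pot_grip','heat','start_top','board1_grip','board2_grip')])
a=cv2.imread('pics/top_e.png')[165:250,215:355]; b=cv2.imread('pics/top_e.png')[195:300,365:505]
c=cv2.imread('pics/scene_e.png')[210:345,100:445]
o=np.zeros((600,800,3),np.uint8); o[:243,:400]=cv2.resize(a,(400,243),interpolation=3); o[:300,400:]=cv2.resize(b,(400,300),interpolation=3); o[300:,:767]=cv2.resize(c,(767,300),interpolation=3)
cv2.imwrite('pics/comb2.png',o)
E
```

```text
position: [0.4293, -0.3462, 0.0558]
ft_force: [-5.0, 5.7, 20.6]
clock: 48.43
position: [0.3889, -0.1763, 0.2245]
ee_rot: [-0.484, 0.516, 0.484, 0.516]
ft_force: [-0.3, -0.8, 0.1]
grip_width: 0.001
top [('pot_grip', [([0.7416, -0.2916, 0.0639], 0.9), ([0.5322, -0.4305, 0.1053], 0.87), ([0.2641, -0.4975, 0.0599], 0.73), ([0.636, 0.1732, 0.0349], 0.69), ([0.2023, -0.3398, 0.0601], 0.68), ([0.3067, -0.1913, 0.0611], 0.55)]), ('heat', [([0.529, -0.4258, 0.0428], 0.77), ([0.6706, 0.4163, -0.0006], 0.72)]), ('start_top', []), ('board1_grip', []), ('board2_grip', [([0.6399, 0.0734, 0.0323], 0.75)])]
scene [('pot_grip', [([0.5309, -0.4242, 0.1005], 0.94), ([0.3121, -0.1857, 0.0622], 0.79), ([0.2089, -0.3347, 0.0626], 0.78), ([0.6433, 0.0749, 0.037], 0.73), ([0.2615, -0.4967, 0.0595], 0.7)]), ('heat', [([0.5387, -0.425, 0.0415], 0.89)]), ('start_top', []), ('board1_grip', []), ('board2_grip', [([0.6418, 0.0716, 0.0327], 0.66)])]
wrist [('pot_grip', [([0.5309, -0.4229, 0.102], 0.8), ([0.3019, -0.186, 0.0631], 0.74), ([0.2048, -0.339, 0.0614], 0.7), ([0.2595, -0.4989, 0.0614], 0.58)]), ('heat', []), ('start_top', [([0.4299, -0.345, 0.0641], 0.96)]), ('board1_grip', []), ('board2_grip', [([0.6391, 0.0732, 0.033], 0.57)])]
```

View pics/comb2.png

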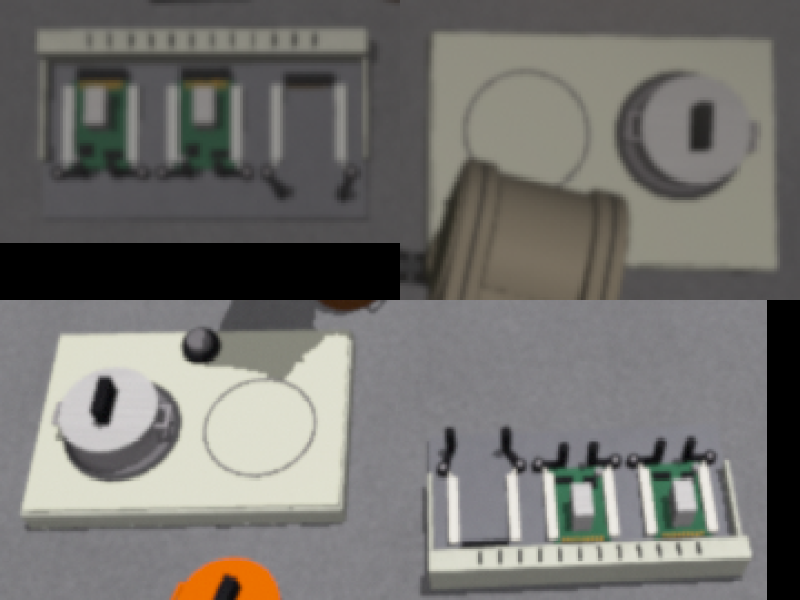

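```bash
python3 -c "
from workcell import manip
print(manip.hand_in())"
```

```text
the job is handed in; nothing more can be done
None
```

I handed the job in at about 48 s on the robot's clock. My last checks agree that the task is done, but the hand-in reported no verdict.

- **Boards:** I found two boards on the bench. I slid one into bay 2 and the other into bay 3, then closed all four levers until each reached its stop. In the last pictures all four levers lie straight across behind the boards. A colour check found no third board.
- **Pot:** I slid it along the plate without lifting it. It stands upright, at about (0.532, -0.425) against a heating zone centre of about (0.533, -0.424). Readings from the different cameras varied by several millimetres, but none put it clearly outside the 12 mm limit.
- **Start button:** I pressed it last, about 6 mm down, where it hit its stop at 15–20 N. I then let it go, and its top read 0.064 m afterwards, which is where it was before the press.
- **Jar, beaker and tip box:** I never went near them, but I did not measure their positions at the end. The arm ended clear of everything.

**Checks that disagreed or failed:** the network did not reliably recognise the boards once they were in the rack, especially the one in bay 3. For those I relied on the pictures and the lever stops.

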